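# Put a bench cooling-water loop in service

## Robot

A 6-joint arm with a two-finger parallel gripper is mounted at the origin on the work surface. World frame = base frame: x ahead of the robot, y to its left, z up, the work surface at z = 0. Lengths are in m, angles in degrees, forces in N, time in s.
With the tool pointing down it reaches from about 0.25 to 0.725 m from the base axis. Payload 4 kg.
Tool frame: the origin (TCP) lies between the finger pads; the fingertips stand 8 mm ahead of it and the grasp point (between the pads) lies 11 mm behind it (arm.tcp_to_tips is the distance from the TCP to the fingertips, in m); z points along the fingers, y is the direction in which the jaws open and shut (so a half turn about z gives the same grasp; the last joint's range is limited). The gripper opens to 85 mm and grips with 20 to 120 N. Pads are 22 mm wide; open, the fingers measure 114 mm over their backs; the gripper's body (76 mm by 85 mm) begins 54 mm behind the grasp point. The pads swing forward as they close: fully open they stand 13 mm farther back than shut.
Start: joints at [72.823, 13.785, 0.286, 76.501, 0, 90], TCP at [0.148, 0.478, 0.239] pointing down, gripper open.
Joint ranges: [-155.79, 155.79], [-60.16, 107.12], [-62.33, 73.08], [-114, 123.19], [-81.49, 82.49], [-180, 180]. Speed limits (degrees/s): [159.86, 159.86, 180, 180, 180, 180].

## Interface

Orientations are given as [roll, pitch, yaw] about the fixed x, y, z axes, in that order (R = Rz(yaw) Ry(pitch) Rx(roll)).
In Python, from station import get_obs, viewer, hand_in, arm gives the robot as it stands.
- The arm moves only by the tool play_rows, never from a script. Its argument "commands" is a list of rows, each a list of 3 entries, a list of its own where there are three numbers: the opening, from 0 (shut) to 1 (fully open), then the shift along the tool's x, y, z scaled (see below), then the turn, a rotation vector about the tool's x, y, z scaled (see below). A call has 1 to 12 rows; each row shifts and turns the commanded pose from where the row before left it, along the tool's axes as they then stand; what a row does not reach is not made up. The controller multiplies each number of a shift by 40 mm and each number of a turn by 4 degrees. A row lasts 1/10 s, in which the tool goes at most 50 mm and 8.59 degrees, less where a joint would pass 70% of its speed; a pose out of reach is approached as far as the arm can. A call with a number of a shift or a turn outside -1 to 1 is refused whole. A call with a gripper value outside its range is refused whole. The fingers move at their own pace and stop on an object; the grip force is fixed at half the most. Time passes only in rows, so rows that do not move let the fingers close. It gives the time, the measured TCP pose, the force and the opening at its end, in the units of the state.
- get_obs(): the state, without advancing time (a new reading comes with each control period).
- viewer.camera(name): name is "scene" or "side" or "wrist"; returns (picture, depth): 400x640x3 uint8, red, green, blue; 400x640 float32, m along the optical axis (not along the pixel's ray), 0 where there is no reading.
- viewer.camera_info(name): a dict with "fx", "fy", "cx", "cy" (pixels), "k1" (the pictures are not rectified: a ray, as slopes to the right and down, at radius r is drawn at 1 + k1 r^2 times it, then the intrinsics apply), "world_to_cam" (4x4, takes a point from world to camera coordinates). Camera axes: x right, y down, z forward; pixel columns grow to the right and rows downward; lengths in m; the calibration is good to about 2 mm. A picture is of the moment at which its call begins: read the wrist's pose just before it. camera_info takes no time and is no camera call; for the wrist camera it gives the pose at the moment of the call.
- hand_in(): hands the job in, once; it reports no verdict.
The state is a dict: "clock": time; "joints": joint angles; "qvel": joint speeds; "joint_efforts": joint torques, N m; "ee_pos": TCP position; "tcp_rot": TCP orientation; "contact_force": force on the tool from outside, world axes, zero at the start; "ft_torque": the same for the moment, N m; "grip_width": opening from 0.0 (shut) to 1.0 (fully open).
Only numpy, scipy, OpenCV 4.12 (cv2) and the standard library are available. Lean on these libraries where they do the work, as an engineer would, in place of code of your own. Each camera call takes 0.05 s, during which the arm holds its last target.

## Task

Get the converter's cooling loop ready: stand the blue cartridge fully home in the bore at the blue end of the filter block and the red cartridge in the bore at the red end. Then take the valve wheel's black crank handle, turn the wheel clockwise until it is closed against its stop, and back it off exactly two full turns anticlockwise. Finish still gripping the handle, with the wheel at rest there, and leave everything else on the bench where it is.

Things in the scene. Friction and masses are not known exactly. Their poses are not given: they have to be found in the camera images.
- blue_cartridge_mid (a point): Centre (half-way up) of the blue filter cartridge: a plain upright cylinder, 24 mm diameter, 60 mm tall, 60 g, foot chamfered 2 mm with a steel band near it, loose, standing on the bench at the start. z is its long axis, up.
- red_cartridge_mid (a point): Centre of the red filter cartridge: same shape and size as the blue one, also loose and standing on the bench.
- blue_bore (a point): Centre of the mouth of the bore next to the blue end of the filter block. The block is fixed, aluminium, 70 x 120 x 42 mm tall, with a blue cap on its +y end and a red cap on its -y end (its own axes, which this frame shares; z up). Bore 27 mm diameter, 30 mm deep with a flat floor: a cartridge fully home stands half out, its centre level with the mouth, its top 30 mm above the block.
- red_bore (a point): Centre of the mouth of the other bore, next to the block's red end, 60 mm from the blue bore; the same bore otherwise.
- valve: The fixed brass valve on its grey 110 mm square foot; origin at the centre of the underside, on the upright wheel axis, z up, +x towards the white mark on the foot. The wheel is red, rim radius 55 mm (61 mm outside), rim top 90 mm above the bench. Closed at its stop, the handle stands above the white mark, on the +x side.
- wheel (a joint): Angle of the valve wheel in rad: 0 = closed against its hard stop, growing as it opens, anticlockwise seen from above; one turn is 6.283. In the valve's frame the handle's axis stands at (55 mm cos angle, 55 mm sin angle). It starts between 0.25 and 0.9 turns open and can open to 3.5 turns. Stiff friction of about 0.1 N m (2 N at the handle); it stays where it is left.
- handle_mid (a point): Centre (half-way up) of the black crank handle standing upright on the wheel's rim, 55 mm from the wheel axis: cylinder of 20 mm diameter, 50 mm tall, from 92 to 142 mm above the bench. It spins freely on its own upright spindle, so a gripper can hold it from above and lead it round in a circle without turning; its own yaw means nothing.
- handle: The same black handle; origin at the centre of its underside.
- blue_cartridge: The blue cartridge; origin at the centre of its underside.
- red_cartridge: The red cartridge; origin at the centre of its underside.
- spare_cartridge: Bystander: white spare cartridge, 24 mm diameter, 60 mm tall, standing; origin under its centre.
- screwdriver: Bystander: screwdriver lying on the bench.
- wrench: Bystander: 160 mm wrench lying on the bench.
- meter: Bystander: yellow hand-held meter, 150 x 75 x 40 mm, lying.
- tape: Bystander: roll of orange tape, 90 mm across, 19 mm tall, lying flat.
- pot: Bystander: small jar of paste, 56 mm across, 55 mm tall.
- dust_cap: Bystander: green dust cap, 36 mm across, 16 mm tall.
Mind the look-alikes: they are no part of the job. What is shaped like the part that bears blue_bore but pink or purple is not meant.

How it is judged:
By the outcome, as a careful person would: the job done as asked, in the order asked, and still so for the second after the job is handed in, while the arm keeps its last pose, push and grip.
It also fails if it takes over 72 s, if anything falls off the work surface, if the arm or the gripper's body presses on something with over 40 N, if the wrist force passes 120 N, or if a joint passes its speed limit or range.

## Working session

There is one attempt and no reset: what is moved stays moved. The work goes in short steps, Python scripts to look and compute and a tool call to move; the robot and the scene stay as the last step left them, time stands still between calls to the robot, and variables do not carry over. Pictures are saved under pics/ and viewed, and the job is handed in when it is done.

Besides the shell and the picture viewer there is one more tool, called after "Emit:" by a JSON object that holds its "op" and its "data", one argument or row to a line. play_rows: Moves the arm, as the interface text tells. Its arguments: {"type":"object","properties":{"commands":{"type":"array"}},"required":["commands"]}

```bash
mkdir -p pics; ls; python3 - <<'E'
from station import get_obs, viewer, arm
import cv2, numpy as np
print(get_obs()); print([a for a in dir(arm) if a[0]!='_'])
for n in ["scene","side","wrist"]:
    i=viewer.camera_info(n); p,d=viewer.camera(n)
    cv2.imwrite(f"pics/{n}0.png",p[:,:,::-1]); np.savez(f"pics/{n}0.npz",p=p,d=d,K=[i['fx'],i['fy'],i['cx'],i['cy'],i['k1']],T=i['world_to_cam'])
    print(n,i['fx'],i['k1'],np.round(np.linalg.inv(i['world_to_cam']),3).tolist())
E
```

```text
pics
{'clock': 0.0, 'joints': array([7.28219473e+01, 1.38301846e+01, 2.13455539e-01, 7.65007940e+01,
       2.75652424e-04, 9.00003828e+01]), 'qvel': array([-0.07722815, -0.04403605, -0.03719617, -0.00874706, -0.01195803,
        0.11138958]), 'joint_efforts': array([ 7.00970813e-04, -3.72320795e+01,  2.52407062e+01,  1.69620174e-02,
        6.18919034e-05,  2.44004113e-06]), 'ee_pos': array([0.14748914, 0.47711213, 0.23842876]), 'tcp_rot': array([-1.79882477e+02, -2.74866600e-04,  1.62821564e+02]), 'contact_force': array([ 0.50327439,  0.43191582, -0.50150437]), 'ft_torque': array([-0.0457144 , -0.0083669 , -0.00664584]), 'grip_width': 1.0012463064822426}
['PlanningError', 'tcp_to_tips']
scene 363.0014145233897 0.02559973944083058 [[-0.095, 0.738, -0.668, 1.173], [0.995, 0.068, -0.067, 0.065], [-0.004, -0.671, -0.741, 0.869], [0.0, 0.0, 0.0, 1.0]]
side 518.9344080121607 -0.16911222293334505 [[0.983, -0.129, 0.127, 0.26], [-0.181, -0.683, 0.708, -1.322], [-0.004, -0.719, -0.695, 1.369], [0.0, 0.0, 0.0, 1.0]]
wrist 349.21561135268934 0.02401722914224638 [[0.295, 0.905, 0.308, 0.068], [0.956, -0.279, -0.096, 0.501], [-0.001, 0.322, -0.947, 0.372], [0.0, 0.0, 0.0, 1.0]]
```

View pics/scene0.png

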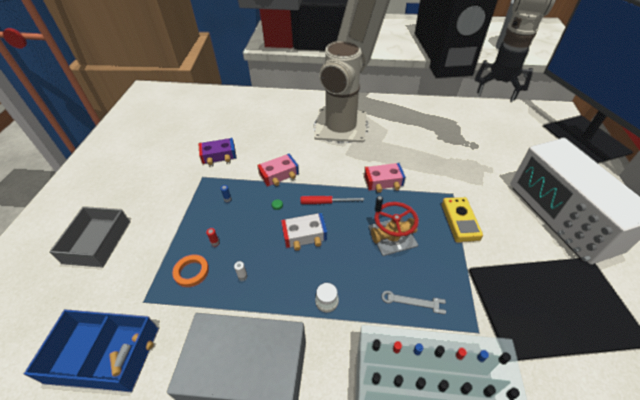

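View pics/side0.png

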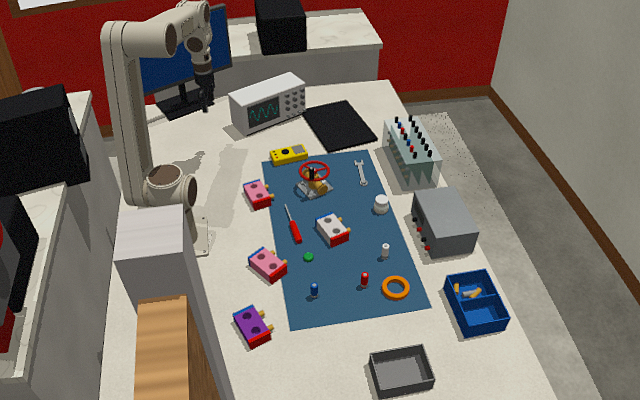

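View pics/wrist0.png

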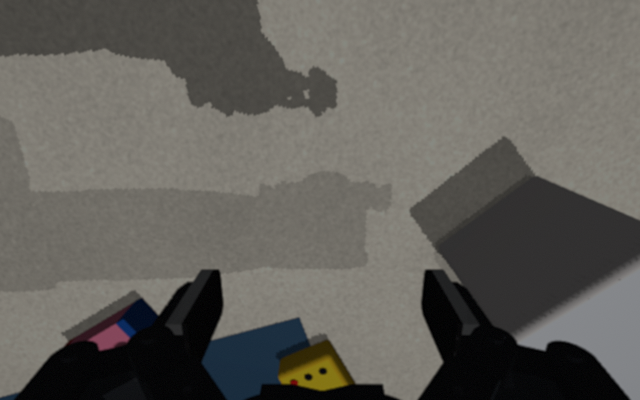

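The filter-block look-alikes in the scene picture are purple (217,150), pink (278,168), pink (385,176) and bare aluminium (304,230). The aluminium one at (304,230) fits. The cartridges are blue (226,193), red (212,237) and the white spare (240,270). I'll confirm these in a crop.

```bash
cat > h.py <<'E'
import numpy as np, cv2
def load(n):
    z=np.load(f"pics/{n}.npz"); return z['p'],z['d'],z['K'],z['T']
def cloud(d,K,T):
    fx,fy,cx,cy,k=K; v,u=np.mgrid[0:d.shape[0],0:d.shape[1]].astype(float)
    xd=(u-cx)/fx; yd=(v-cy)/fy; x,y=xd.copy(),yd.copy()
    for _ in range(15):
        s=1+k*(x*x+y*y); x=xd/s; y=yd/s
    P=np.stack([x*d,y*d,d],-1); Ti=np.linalg.inv(T)
    W=P@Ti[:3,:3].T+Ti[:3,3]; W[d<=0]=np.nan; return W
def proj(P,K,T):
    P=np.atleast_2d(P); c=P@T[:3,:3].T+T[:3,3]; x=c[:,0]/c[:,2]; y=c[:,1]/c[:,2]
    s=1+K[4]*(x*x+y*y); return np.stack([K[0]*x*s+K[2],K[1]*y*s+K[3]],-1)
def snap(n,name):
    from station import viewer
    i=viewer.camera_info(n); p,d=viewer.camera(n)
    np.savez(f"pics/{name}.npz",p=p,d=d,K=[i['fx'],i['fy'],i['cx'],i['cy'],i['k1']],T=i['world_to_cam'])
    cv2.imwrite(f"pics/{name}.png",p[:,:,::-1]); return load(name)
E
python3 - <<'E'
from h import *
p,d,K,T=load('scene0'); W=cloud(d,K,T)
c=p[165:295,180:440,::-1]; cv2.imwrite('pics/crop_s.png',cv2.resize(c,None,fx=3,fy=3,interpolation=cv2.INTER_CUBIC))
for n,(u,v) in dict(blue=(226,188),red=(211,232),spare=(239,265),mat=(270,270),blocktop=(305,237),handle=(379,200),capb=(323,222),capr=(284,228)).items(): print(n,np.round(W[v,u],3))
p,d,K,T=load('side0'); W=cloud(d,K,T)
c=p[140:310,270:440,::-1]; cv2.imwrite('pics/crop_d.png',cv2.resize(c,None,fx=3.5,fy=3.5,interpolation=cv2.INTER_CUBIC))
for n,(u,v) in dict(blue=(314,285),red=(364,274),spare=(385,245),mat=(350,300),blocktop=(330,232),handle=(311,173)).items(): print(n,np.round(W[v,u],3))
E
```

```text
blue [ 0.434 -0.323  0.061]
red [ 0.602 -0.316  0.062]
spare [ 0.697 -0.213  0.059]
mat [ 0.669 -0.146 -0.002]
blocktop [ 0.575 -0.06   0.034]
handle [0.514 0.137 0.143]
capb [ 0.524 -0.014  0.043]
capr [ 0.557 -0.122  0.044]
blue [ 0.428 -0.336  0.059]
red [ 0.593 -0.324  0.061]
spare [ 0.694 -0.214  0.06 ]
mat [ 0.538 -0.372  0.   ]
blocktop [ 0.527 -0.103  0.041]
handle [0.5   0.127 0.124]
```

View pics/crop_s.png

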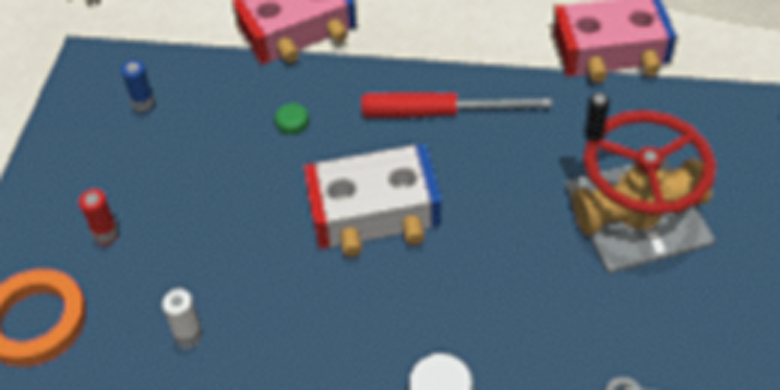

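View pics/crop_d.png

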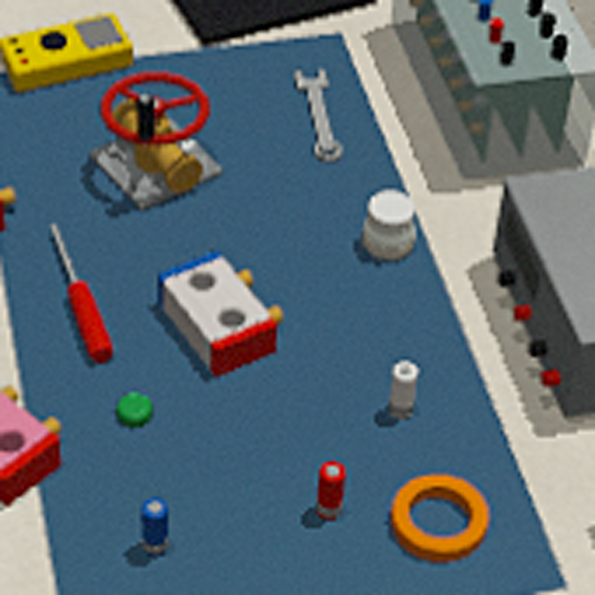

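```bash
cat > fit.py <<'E'
from h import *
from scipy.optimize import least_squares
def cyl(W,c0,r,z0,z1,rad=0.03):
    m=(np.hypot(W[...,0]-c0[0],W[...,1]-c0[1])<rad)&(W[...,2]>z0)&(W[...,2]<z1)
    P=W[m][:,:2]
    f=lambda c:np.hypot(P[:,0]-c[0],P[:,1]-c[1])-r
    s=least_squares(f,c0,loss='soft_l1',f_scale=0.002)
    return s.x,len(P),np.median(abs(s.fun))
def topc(W,c0,z,rad=0.03,tol=0.004):
    m=(np.hypot(W[...,0]-c0[0],W[...,1]-c0[1])<rad)&(abs(W[...,2]-z)<tol); P=W[m]
    return P.mean(0),len(P)
E
python3 - <<'E'
from fit import *
for cam in ['scene0','side0']:
    p,d,K,T=load(cam); W=cloud(d,K,T)
    print(cam)
    for n,c in dict(blue=(.428,-.33),red=(.592,-.322),spare=(.69,-.214)).items():
        print(n,cyl(W,c,.012,.012,.054),topc(W,c,.06))
    print('handle',cyl(W,(.5,.132),.010,.098,.138),topc(W,(.5,.132),.142))
    # block top
    m=(abs(W[...,2]-.042)<.004)&(np.hypot(W[...,0]-.55,W[...,1]+.06)<.1)
    rect=cv2.minAreaRect((W[m][:,:2]*1000).astype(np.float32)); print('block',rect,m.sum(),np.median(W[m][:,2]))
    # wheel rim
    hs=cv2.cvtColor(p,cv2.COLOR_RGB2HSV)
    m=((hs[...,0]<8)|(hs[...,0]>172))&(hs[...,1]>130)&(abs(W[...,2]-.085)<.012)&(np.hypot(W[...,0]-.54,W[...,1]-.17)<.11)
    P=W[m]
    f=lambda q:np.hypot(P[:,0]-q[0],P[:,1]-q[1])-.055
    s=least_squares(f,[.54,.17],loss='soft_l1',f_scale=.003); print('wheel',s.x,len(P),np.median(P[:,2]),np.median(abs(s.fun)))
    for dy in (-.02,0,.03): print('mat z',np.round(np.nanmedian(W[(abs(W[...,0]-.55)<.02)&(abs(W[...,1]+.22+dy)<.02)][:,2]),4))
E
```

```text
scene0
blue (array([ 0.42947852, -0.33217252]), 76, np.float64(0.0006915529430611272)) (array([ 0.43217024, -0.33088532,  0.06075942]), 41)
red (array([ 0.59730561, -0.32067224]), 84, np.float64(0.000647183429329453)) (array([ 0.59913932, -0.31935512,  0.06092778]), 52)
spare (array([ 0.69666263, -0.21457166]), 87, np.float64(0.0006109484479679093)) (array([ 0.6985283 , -0.21362206,  0.06120975]), 65)
handle (array([0.50478477, 0.13698384]), 66, np.float64(0.0006116446897605479)) (array([0.50911729, 0.13673885, 0.14197368]), 34)
block ((541.5068359375, -69.34610748291016), (74.4045639038086, 120.45280456542969), 18.423192977905273) 734 0.04296626937670128
wheel [0.52771215 0.18896895] 513 0.08916796256800996 0.003036550157455256
mat z 0.0017
mat z 0.0018
mat z 0.0017
side0
blue (array([ 0.42665331, -0.33328942]), 70, np.float64(0.001104011145307865)) (array([ 0.42551163, -0.33366846,  0.05882285]), 28)
red (array([ 0.59543587, -0.32248509]), 60, np.float64(0.0011806450539280878)) (array([ 0.59491667, -0.32420652,  0.05938116]), 30)
spare (array([ 0.69483456, -0.21566679]), 58, np.float64(0.0013062073281288871)) (array([ 0.69356229, -0.22003962,  0.05995085]), 29)
handle (array([0.50086188, 0.13744751]), 45, np.float64(0.0017817022843462354)) (array([0.50029578, 0.12989783, 0.14035238]), 9)
block ((537.4332275390625, -70.84114837646484), (74.5180435180664, 125.40106201171875), 18.837812423706055) 359 0.041852060170800565
wheel [0.51942566 0.18359722] 225 0.08761815340013901 0.0031480921277736718
mat z -0.0
mat z 0.0001
mat z 0.0006
```

The crops confirm the block: bare aluminium, blue cap on +y, red cap on -y, at (304,230) in the scene picture. The pink and purple ones are decoys. Measured heights of 61, 42 and 142 mm agree with the given sizes. First I turn the tool so the jaws lie across the block (yaw 108.6).

Emit:
{"op": "play_rows", "data": {
  "commands": [
    [1,[0,0,0],[0,0,1]],
    [1,[0,0,0],[0,0,1]],
    [1,[0,0,0],[0,0,1]],
    [1,[0,0,0],[0,0,1]],
    [1,[0,0,0],[0,0,1]],
    [1,[0,0,0],[0,0,1]],
    [1,[0,0,0],[0,0,1]],
    [1,[0,0,0],[0,0,1]],
    [1,[0,0,0],[0,0,1]],
    [1,[0,0,0],[0,0,1]],
    [1,[0,0,0],[0,0,1]],
    [1,[0,0,0],[0,0,1]]
  ]
}}

```text
clock: 1.35
ee_pos: [0.1476, 0.4774, 0.2389]
tcp_rot: [-180.0, 0.0, 114.7]
contact_force: [0.3, -0.3, 0.2]
grip_width: 0.997
```

```bash
cat > to.py <<'E'
import sys,numpy as np
from station import get_obs
from scipy.spatial.transform import Rotation as R
o=get_obs(); t=np.array([float(a) for a in sys.argv[1:4]]); yaw=float(sys.argv[4]) if len(sys.argv)>4 else None
Rm=R.from_euler('xyz',o['tcp_rot'],degrees=True).as_matrix()
d=t-o['ee_pos']; print('t',round(o['clock'],2),'pos',o['ee_pos'].round(4),'rot',o['tcp_rot'].round(2),'F',o['contact_force'].round(1),'w',round(o['grip_width'],3))
print('shift units(total)',(Rm.T@d/0.04).round(3))
if yaw is not None:
    print('turn about z units',((o['tcp_rot'][2]-yaw+180)%360-180)/4)
    a=np.deg2rad(yaw); B=np.array([[np.cos(a),np.sin(a),0],[np.sin(a),-np.cos(a),0],[0,0,-1]]); print('shift at that yaw',(B.T@d/0.04).round(3))
E
python3 to.py .50 -.02 .24 108.6
```

```text
t 1.35 pos [0.1476 0.4774 0.2389] rot [-1.7996e+02  4.0000e-02  1.1466e+02] F [ 0.3 -0.3  0.2] w 0.997
shift units(total) [-14.978   2.819  -0.019]
turn about z units 1.5145474530406418
shift at that yaw [-14.597   4.384  -0.027]
```

```bash
python3 to.py .46 .17 .26 108.6
```

```text
t 1.35 pos [0.1476 0.4774 0.2389] rot [-1.7996e+02  4.0000e-02  1.1466e+02] F [ 0.3 -0.3  0.2] w 0.997
shift units(total) [-10.244   3.891  -0.523]
turn about z units 1.5145474530406418
shift at that yaw [-9.776  4.951 -0.527]
```

Emit:
{"op": "play_rows", "data": {
  "commands": [
    [1,[0,0,-0.25],[0,0,0.75]],
    [1,[0,0,-0.25],[0,0,0.75]],
    [1,[-0.98,0.49,0],[0,0,0]],
    [1,[-0.98,0.49,0],[0,0,0]],
    [1,[-0.98,0.49,0],[0,0,0]],
    [1,[-0.98,0.49,0],[0,0,0]],
    [1,[-0.98,0.49,0],[0,0,0]],
    [1,[-0.98,0.49,0],[0,0,0]],
    [1,[-0.98,0.49,0],[0,0,0]],
    [1,[-0.98,0.49,0],[0,0,0]],
    [1,[-0.98,0.49,0],[0,0,0]],
    [1,[-0.98,0.49,0],[0,0,0]]
  ]
}}

```text
clock: 2.55
ee_pos: [0.4605, 0.1684, 0.2591]
tcp_rot: [-180.0, -0.0, 108.8]
contact_force: [1.7, 0.7, -0.8]
grip_width: 0.999
```

```bash
python3 - <<'E'
from fit import *
snap('wrist','w1')
E
python3 to.py .50 -.02 .24 108.6
```

```text
t 2.6 pos [0.4649 0.164  0.2588] rot [179.88   0.27 108.47] F [ 4.  -2.   0.2] w 0.999
shift units(total) [-4.639 -0.626  0.49 ]
turn about z units -0.03356345136630523
shift at that yaw [-4.64  -0.636  0.469]
```

View pics/w1.png

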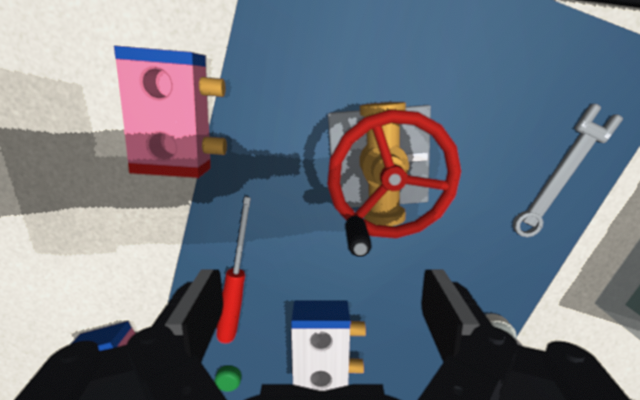

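```bash
cat >> h.py <<'E'
def onplane(uv,z,K,T):
    uv=np.atleast_2d(uv).astype(float); fx,fy,cx,cy,k=K
    xd=(uv[:,0]-cx)/fx; yd=(uv[:,1]-cy)/fy; x,y=xd.copy(),yd.copy()
    for _ in range(20):
        s=1+k*(x*x+y*y); x=xd/s; y=yd/s
    Ti=np.linalg.inv(T); D=np.stack([x,y,np.ones_like(x)],-1)@Ti[:3,:3].T; o=Ti[:3,3]
    return o+D*((z-o[2])/D[:,2])[:,None]
E
python3 - <<'E'
from fit import *
p,d,K,T=load('w1'); W=cloud(d,K,T)
cv2.imwrite('pics/w1a.png',cv2.resize(p[90:280,280:480,::-1],None,fx=3.1,fy=3.1,interpolation=cv2.INTER_CUBIC))
hs=cv2.cvtColor(p,cv2.COLOR_RGB2HSV)
m=((hs[...,0]<8)|(hs[...,0]>172))&(hs[...,1]>130); m[:,:325]=0;m[:, 465:]=0;m[:105]=0;m[242:]=0
v,u=np.nonzero(m); P=onplane(np.stack([u,v],-1),.084,K,T)
c=np.array([.54,.18])
r=np.hypot(P[:,0]-c[0],P[:,1]-c[1])
for _ in range(3):
    r=np.hypot(P[:,0]-c[0],P[:,1]-c[1]); Q=P[r>.046]
    s=least_squares(lambda q:np.hypot(Q[:,0]-q[0],Q[:,1]-q[1])-q[2],[*c,.055],loss='soft_l1',f_scale=.003); c=s.x[:2]
print('wheel (ray z=.084)',s.x,len(Q))
# hull
mm=((u,v)); hull=cv2.convexHull(np.stack([u,v],-1).astype(np.int32))[:,0]
H=onplane(hull,.084,K,T); s=least_squares(lambda q:np.hypot(H[:,0]-q[0],H[:,1]-q[1])-q[2],[*c,.061],loss='soft_l1',f_scale=.002); print('hull',s.x)
m=m&(W[...,2]>.07)&(W[...,2]<.1);print('depth z',np.median(W[m][:,2]))
print('handle',cyl(W,(.503,.137),.010,.098,.138),topc(W,(.503,.137),.142))
for n,uv,z in [('hub',(395,179),.09),('mark in',(413,157),.01),('mark out',(428,156),.01),('htop',(361,249),.142)]: print(n,onplane(uv,z,K,T).round(4), W[uv[1],uv[0]].round(4))
m=(abs(W[...,2]-.042)<.004)&(np.hypot(W[...,0]-.54,W[...,1]+.07)<.1)
print('block top edge pts',W[m].shape,np.median(W[m][:,2]))
g=cv2.cvtColor(p,cv2.COLOR_RGB2GRAY)
for uv in [(321,340),(321,378)]:
    sub=(g<140).astype(np.uint8); n,l,st,ce=cv2.connectedComponentsWithStats(sub); k=l[uv[1],uv[0]]; print(uv,st[k],ce[k],onplane(ce[k],.042,K,T).round(4))
E
```

```text
wheel (ray z=.084) [0.52222509 0.18885895 0.0542882 ] 4433
hull [0.52237423 0.18852175 0.06003335]
depth z 0.08807592712709025
handle (array([0.50311734, 0.13645278]), 446, np.float64(0.00019040911683413687)) (array([0.50214107, 0.13811918, 0.14114131]), 375)
hub [[0.5227 0.1887 0.09  ]] [0.5224 0.1889 0.0908]
mark in [[0.5551 0.2034 0.01  ]] [0.5555 0.2033 0.009 ]
mark out [[0.5704 0.2097 0.01  ]] [0.5713 0.2095 0.0074]
htop [[0.5042 0.1365 0.142 ]] [0.5039 0.137  0.1431]
block top edge pts (3260, 3) 0.04063341872441362
(321, 340) [311 333  21  16 266] [320.7443609  340.21804511] [[ 0.5295 -0.0385  0.042 ]]
(321, 378) [311 371  20  16 248] [320.5483871  378.45967742] [[ 0.5482 -0.0944  0.042 ]]
```

View pics/w1a.png

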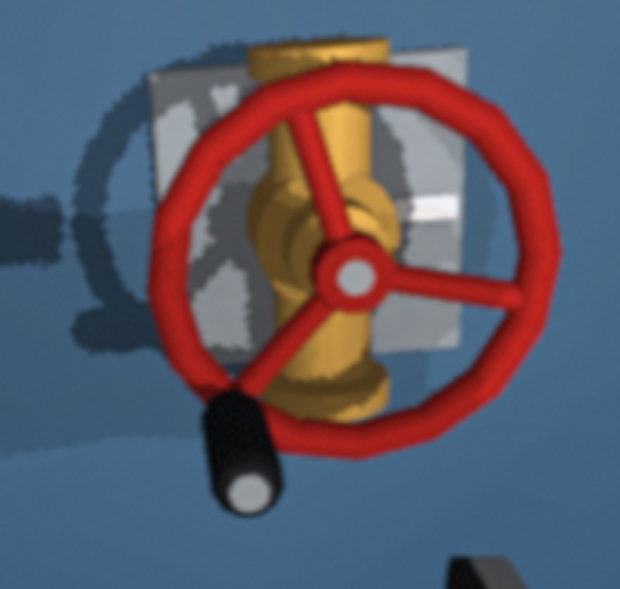

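```bash
python3 to.py .52 -.12 .20 108.6
```

```text
t 2.6 pos [0.4649 0.164  0.2588] rot [179.88   0.27 108.47] F [ 4.  -2.   0.2] w 0.999
shift units(total) [-7.164 -0.946  1.502]
turn about z units -0.03356345136630523
shift at that yaw [-7.169 -0.96   1.469]
```

Emit:
{"op": "play_rows", "data": {
  "commands": [
    [1,[-0.9,-0.12,0],[0,0,0]],
    [1,[-0.9,-0.12,0],[0,0,0]],
    [1,[-0.9,-0.12,0.15],[0,0,0]],
    [1,[-0.9,-0.12,0.3],[0,0,0]],
    [0.6,[-0.9,-0.12,0.3],[0,0,0]],
    [0.6,[-0.9,-0.12,0.3],[0,0,0]],
    [0.6,[-0.9,-0.12,0.3],[0,0,0]],
    [0.6,[-0.85,-0.12,0.15],[0,0,0]],
    [0.6,[0,0,0],[0,0,0]],
    [0.6,[0,0,0],[0,0,0]],
    [0.6,[0,0,0],[0,0,0]]
  ]
}}

```text
clock: 3.7
ee_pos: [0.5154, -0.1124, 0.1993]
tcp_rot: [-180.0, -0.0, 108.9]
contact_force: [-1.3, 0.2, -0.1]
grip_width: 0.601
```

```bash
python3 - <<'E'
from fit import *
snap('wrist','w2')
E
python3 to.py .428 -.333 .12 108.6
```

```text
t 3.75 pos [ 0.5155 -0.1121  0.1996] rot [ 1.7999e+02 -1.0000e-02  1.0890e+02] F [ 0.   0.1 -0.1] w 0.594
shift units(total) [-4.515 -3.859  1.987]
turn about z units 0.07548111848865346
shift at that yaw [-4.535 -3.835  1.989]
```

View pics/w2.png

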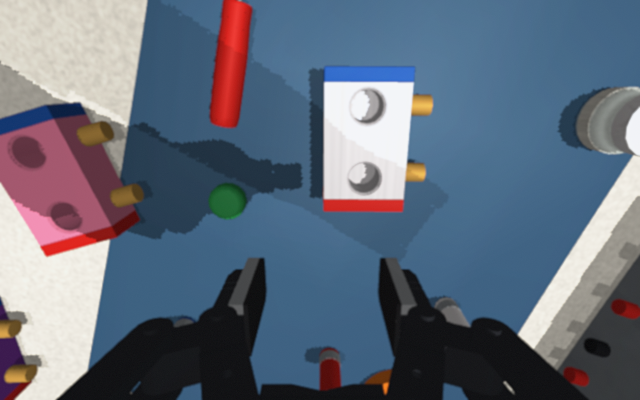

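```bash
python3 - <<'E'
from fit import *
p,d,K,T=load('w2'); W=cloud(d,K,T)
c=p[55:225,300:450]; cv2.imwrite('pics/w2a.png',cv2.resize(c[:,:,::-1],None,fx=3.5,fy=3.5,interpolation=cv2.INTER_CUBIC))
# depth-based: top face points
m=(abs(W[...,2]-np.nanmedian(W[130:150,340:400,2]))<.003)&(np.hypot(W[...,0]-.54,W[...,1]+.07)<.09)
print('topz',np.nanmedian(W[130:150,340:400,2]),m.sum())
v,u=np.nonzero(m); Q=onplane(np.stack([u,v],-1),.042,K,T)
r=cv2.minAreaRect((Q[:,:2]*1000).astype(np.float32)); print(r)
# bore holes: non-top pixels enclosed
M=m.astype(np.uint8); cv2.imwrite('pics/w2m.png',cv2.resize(M[55:225,300:450]*255,None,fx=3.5,fy=3.5,interpolation=0))
n,l,st,ce=cv2.connectedComponentsWithStats(1-M,connectivity=4)
for k in range(1,n):
    if 150<st[k][4]<3000:
        vv,uu=np.nonzero(l==k); q=onplane(np.stack([uu,vv],-1),.042,K,T); print(st[k],ce[k],onplane(ce[k],.042,K,T).round(4), q.mean(0).round(4), cv2.minAreaRect((q[:,:2]*1000).astype(np.float32)))
E
```

```text
topz 0.041183560439647354 10729
((539.1773071289062, -69.26644134521484), (70.60319519042969, 120.42809295654297), 18.548080444335938)
[351  90  33  34 870] [366.57701149 106.28965517] [[ 0.5289 -0.0411  0.042 ]] [ 0.5289 -0.0411  0.042 ] ((529.3103637695312, -41.328712463378906), (25.87537384033203, 25.641925811767578), 18.82316017150879)
[348 163  31  30 713] [363.33099579 177.48667602] [[ 0.5478 -0.0972  0.042 ]] [ 0.5478 -0.0972  0.042 ] ((547.8898315429688, -97.58131408691406), (26.11932945251465, 25.26671028137207), 65.42723846435547)
```

View pics/w2a.png

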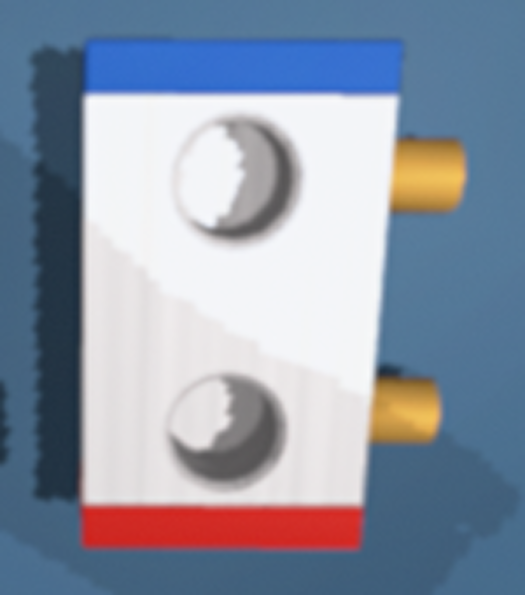

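View pics/w2m.png

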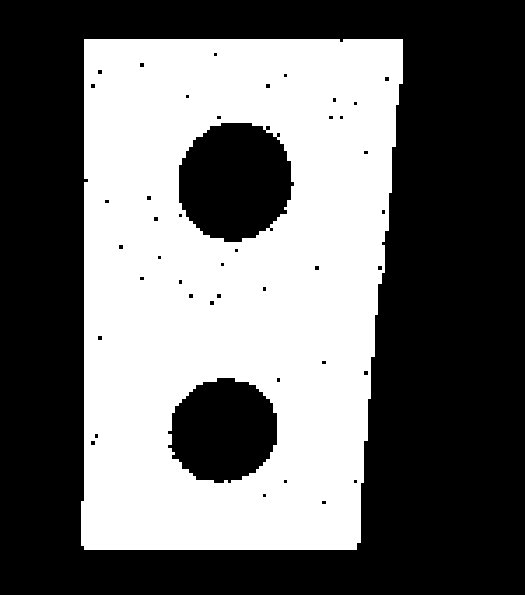

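Emit:
{"op": "play_rows", "data": {
  "commands": [
    [0.6,[-0.76,-0.64,0],[0,0,0.075]],
    [0.6,[-0.76,-0.64,0.1],[0,0,0]],
    [0.6,[-0.76,-0.64,0.3],[0,0,0]],
    [0.6,[-0.76,-0.64,0.5],[0,0,0]],
    [0.6,[-0.76,-0.64,0.6],[0,0,0]],
    [0.6,[-0.74,-0.64,0.4],[0,0,0]],
    [0.6,[0,0,0],[0,0,0]],
    [0.6,[0,0,0],[0,0,0]],
    [0.6,[0,0,0],[0,0,0]]
  ]
}}

```text
clock: 4.65
ee_pos: [0.4288, -0.3333, 0.1241]
tcp_rot: [179.9, 0.0, 108.6]
contact_force: [-0.3, 0.4, 0.2]
grip_width: 0.6
```

```bash
python3 - <<'E'
from fit import *
p,d,K,T=snap('wrist','w3'); W=cloud(d,K,T)
print(cyl(W,(.428,-.333),.012,.012,.054),topc(W,(.428,-.333),.06))
E
python3 to.py .428 -.333 .043 108.55
```

```text
(array([ 0.4280344 , -0.33328202]), 636, np.float64(0.00017390269521838902)) (array([ 0.42769464, -0.33218931,  0.05904192]), 1088)
t 4.7 pos [ 0.429  -0.3332  0.1243] rot [1.7994e+02 6.0000e-02 1.0866e+02] F [-0.3  0.1  0.4] w 0.604
shift units(total) [ 0.015 -0.025  2.032]
turn about z units 0.027683717050777545
shift at that yaw [ 0.012 -0.023  2.032]
```

View pics/w3.png

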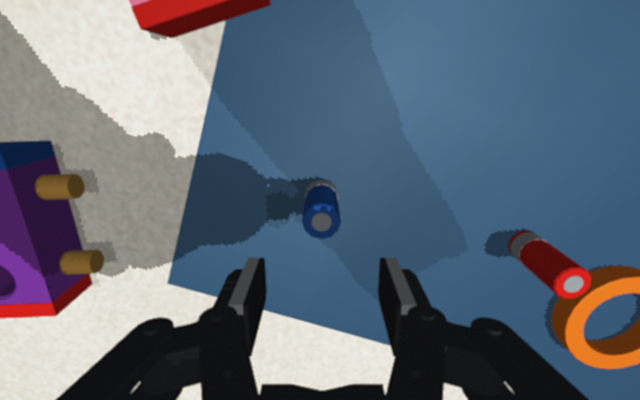

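Emit:
{"op": "play_rows", "data": {
  "commands": [
    [0.6,[0.01,-0.02,0.5],[0,0,0]],
    [0.6,[0,0,0.7],[0,0,0]],
    [0.6,[0,0,0.6],[0,0,0]],
    [0.6,[0,0,0.23],[0,0,0]],
    [0.6,[0,0,0],[0,0,0]],
    [0.4,[0,0,0],[0,0,0]],
    [0.2,[0,0,0],[0,0,0]],
    [0,[0,0,0],[0,0,0]],
    [0,[0,0,0],[0,0,0]],
    [0,[0,0,0],[0,0,0]]
  ]
}}

```text
clock: 5.7
ee_pos: [0.4282, -0.3349, 0.0439]
tcp_rot: [179.9, 0.2, 108.5]
contact_force: [1.2, 0.4, 5.9]
grip_width: 0.259
```

```bash
python3 to.py .5294 -.0411 .13 108.55
```

```text
t 5.7 pos [ 0.4282 -0.3349  0.0439] rot [1.7985e+02 1.5000e-01 1.0852e+02] F [1.2 0.4 5.9] w 0.259
shift units(total) [ 6.155  4.737 -2.157]
turn about z units -0.006421498625257982
shift at that yaw [ 6.159  4.734 -2.153]
```

Emit:
{"op": "play_rows", "data": {
  "commands": [
    [0,[0,0,-0.6],[0,0,0]],
    [0,[0,0,-1],[0,0,0]],
    [0,[0.4,0.31,-0.6],[0,0,0]],
    [0,[0.8,0.62,0],[0,0,0]],
    [0,[0.9,0.7,0],[0,0,0]],
    [0,[0.9,0.7,0],[0,0,0]],
    [0,[0.9,0.7,0],[0,0,0]],
    [0,[0.9,0.7,0],[0,0,0]],
    [0,[0.8,0.62,0],[0,0,0]],
    [0,[0.4,0.3,0],[0,0,0]],
    [0,[0,0,0],[0,0,0]],
    [0,[0,0,0],[0,0,0]]
  ]
}}

```text
clock: 6.9
ee_pos: [0.5269, -0.0475, 0.1301]
tcp_rot: [-180.0, 0.0, 108.6]
contact_force: [0.4, -1.0, -0.5]
grip_width: 0.253
```

```bash
python3 - <<'E'
from fit import *
p,d,K,T=snap('wrist','w4'); W=cloud(d,K,T)
from station import get_obs
e=get_obs()['ee_pos']; z=e[2]
print(e,cyl(W,e[:2],.012,z-.04,z+.01,.02))
m=(np.hypot(W[...,0]-e[0],W[...,1]-e[1])<.025)&(W[...,2]>z-.06); print(W[m][:,2].min(),W[m][:,2].max(),m.sum())
E
python3 to.py .5294 -.0411 .055 108.55
```

```text
[ 0.52667767 -0.0480791   0.13008906] (array([ 0.52614113, -0.04597131]), 2783, np.float64(0.00042253999849011306))
0.08674663101314628 0.20575084582369624 17096
t 6.95 pos [ 0.5267 -0.0481  0.1301] rot [-1.7996e+02  2.0000e-02  1.0850e+02] F [ 0.4 -0.7 -0.1] w 0.26
shift units(total) [0.145 0.121 1.877]
turn about z units -0.012995516526373763
shift at that yaw [0.144 0.12  1.877]
```

View pics/w4.png

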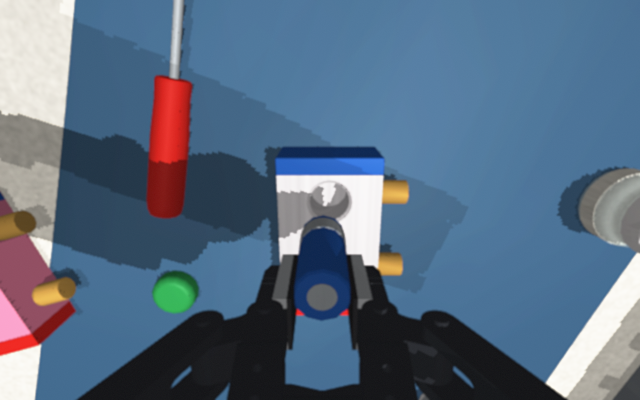

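```bash
python3 - <<'E'
from fit import *
p,d,K,T=load('w4'); W=cloud(d,K,T)
print([ (round(z,3),cyl(W,(.526,-.046),.012,z-.005,z+.005,.02)[0].round(4)) for z in (.100,.11,.135,.145)])
zt=np.nanmedian(W[220:240,285:300,2]); print(zt)
m=((abs(W[...,2]-zt)<.0035)&(np.hypot(W[...,0]-.54,W[...,1]+.07)<.09)).astype(np.uint8)
v,u=np.nonzero(m); Q=onplane(np.stack([u,v],-1),.042,K,T)
cv2.imwrite('pics/w4m.png',cv2.resize(m[140:320,260:400]*255,None,fx=3,fy=3,interpolation=0))
e=cv2.morphologyEx(m,cv2.MORPH_GRADIENT,np.ones((3,3)))
v,u=np.nonzero(e); q=onplane(np.stack([u,v],-1),.042,K,T)
c=np.array([.5294,-.0411])
for _ in range(6):
    r=np.hypot(q[:,0]-c[0],q[:,1]-c[1]); s=q[abs(r-.0133)<.0025]
    f=least_squares(lambda a:np.hypot(s[:,0]-a[0],s[:,1]-a[1])-a[2],[*c,.0133],loss='soft_l1',f_scale=.0005); c=f.x[:2]
print(f.x,len(s),np.median(abs(f.fun)))
E
```

```text
[(0.1, array([ 0.5263, -0.0459])), (0.11, array([ 0.5264, -0.0463])), (0.135, array([ 0.5258, -0.0456])), (0.145, array([ 0.5259, -0.0457]))]
0.0410121377595164
[ 0.52917869 -0.04028343  0.01316904] 288 0.00046892521176162324
```

View pics/w4m.png

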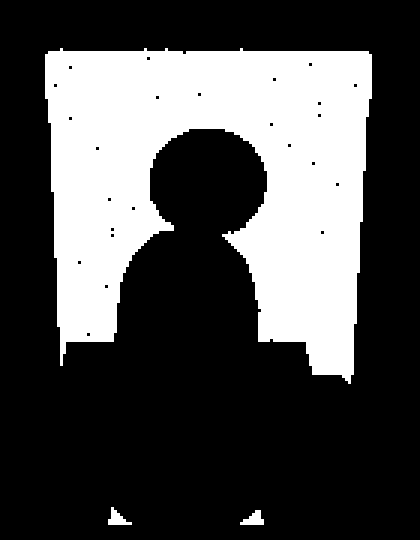

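Emit:
{"op": "play_rows", "data": {
  "commands": [
    [0,[0.095,0.115,0.3],[0,0,0]],
    [0,[0,0,0.5],[0,0,0]],
    [0,[0,0,0.2],[0,0,0]],
    [0,[0,0,0],[0,0,0]],
    [0,[0,0,0],[0,0,0]]
  ]
}}

```text
clock: 7.45
ee_pos: [0.5301, -0.0429, 0.09]
tcp_rot: [-180.0, -0.0, 108.5]
contact_force: [0.3, 0.0, -0.2]
grip_width: 0.258
```

```bash
python3 - <<'E'
from fit import *
p,d,K,T=snap('wrist','w5'); W=cloud(d,K,T)
from station import get_obs
e=get_obs()['ee_pos']; z=e[2]
print(e,cyl(W,e[:2],.012,z-.035,z+.01,.02))
cv2.imwrite('pics/w5a.png',cv2.resize(p[180:320,240:420,::-1],None,fx=4,fy=4,interpolation=cv2.INTER_CUBIC))
E
```

```text
[ 0.5305727  -0.04281595  0.09050769] (array([ 0.52966954, -0.04132786]), 2720, np.float64(0.00045279612915346927))
```

View pics/w5a.png

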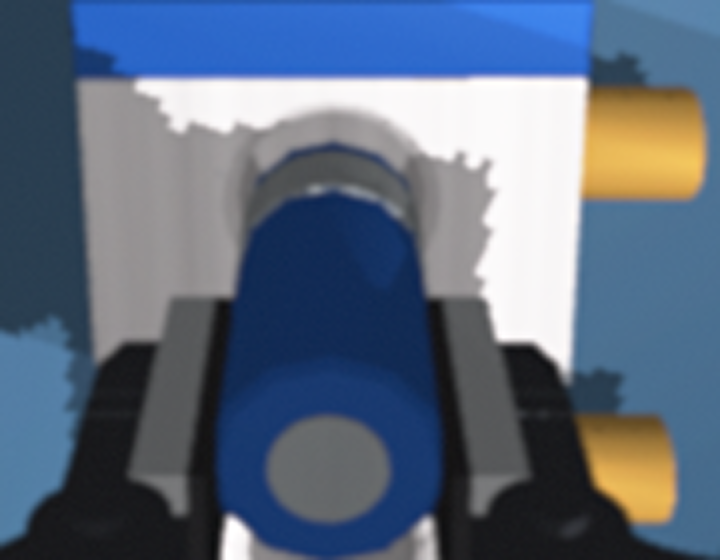

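Emit:
{"op": "play_rows", "data": {
  "commands": [
    [0,[0.0,0,0.12],[0,0,0]],
    [0,[0,0,0.12],[0,0,0]],
    [0,[0,0,0.1],[0,0,0]],
    [0,[0,0,0],[0,0,0]]
  ]
}}

```text
clock: 7.9
ee_pos: [0.5296, -0.0423, 0.0758]
tcp_rot: [-179.9, -0.0, 108.5]
contact_force: [-0.6, -0.5, -0.8]
grip_width: 0.258
```

Already about 10 mm below the mouth with no contact force. I'll continue down.

Emit:
{"op": "play_rows", "data": {
  "commands": [
    [0,[0,0,0.15],[0,0,0]],
    [0,[0,0,0.15],[0,0,0]],
    [0,[0,0,0.12],[0,0,0]],
    [0,[0,0,0.06],[0,0,0]],
    [0,[0,0,0],[0,0,0]],
    [0,[0,0,0],[0,0,0]]
  ]
}}

```text
clock: 8.5
ee_pos: [0.5303, -0.0424, 0.0573]
tcp_rot: [-180.0, -0.0, 108.5]
contact_force: [0.3, -0.2, -0.3]
grip_width: 0.259
```

Emit:
{"op": "play_rows", "data": {
  "commands": [
    [0,[0,0,0.04],[0,0,0]],
    [0,[0,0,0.02],[0,0,0]],
    [0,[0,0,0.02],[0,0,0]],
    [0,[0,0,0],[0,0,0]]
  ]
}}

```text
clock: 8.9
ee_pos: [0.5308, -0.0425, 0.0559]
tcp_rot: [179.9, 0.0, 108.5]
contact_force: [-2.6, 0.5, 9.3]
grip_width: 0.252
```

Emit:
{"op": "play_rows", "data": {
  "commands": [
    [0.3,[0,0,0],[0,0,0]],
    [0.5,[0,0,0],[0,0,0]],
    [0.5,[0,0,-0.05],[0,0,0]],
    [0.5,[0,0,-0.3],[0,0,0]],
    [0.5,[0,0,-0.8],[0,0,0]],
    [0.5,[0,0,-0.8],[0,0,0]],
    [0.5,[0,0,0],[0,0,0]],
    [0.5,[0,0,0],[0,0,0]]
  ]
}}

```text
clock: 9.7
ee_pos: [0.5311, -0.0425, 0.1337]
tcp_rot: [179.8, 0.1, 108.5]
contact_force: [-0.3, -0.8, -0.6]
grip_width: 0.503
```

```bash
python3 - <<'E'
from fit import *
p,d,K,T=snap('wrist','w6'); W=cloud(d,K,T)
print(cyl(W,(.5293,-.041),.012,.047,.067,.02),topc(W,(.5293,-.041),.072,.014,.008), np.nanmedian(W[(abs(W[...,2]-.042)<.004)&(np.hypot(W[...,0]-.54,W[...,1]+.07)<.09)][:,2]))
E
python3 to.py .5962 -.3218 .12 108.55
```

```text
(array([ 0.53067631, -0.04114287]), 332, np.float64(0.0001392189957159012)) (array([ 0.53010937, -0.03950383,  0.07070198]), 1194) 0.041130164593816146
t 9.75 pos [ 0.5302 -0.0424  0.1324] rot [1.7998e+02 1.0000e-02 1.0852e+02] F [ 0.   1.  -0.1] w 0.502
shift units(total) [-7.147 -0.653  0.312]
turn about z units -0.00695892836596812
shift at that yaw [-7.147 -0.657  0.311]
```

View pics/w6.png

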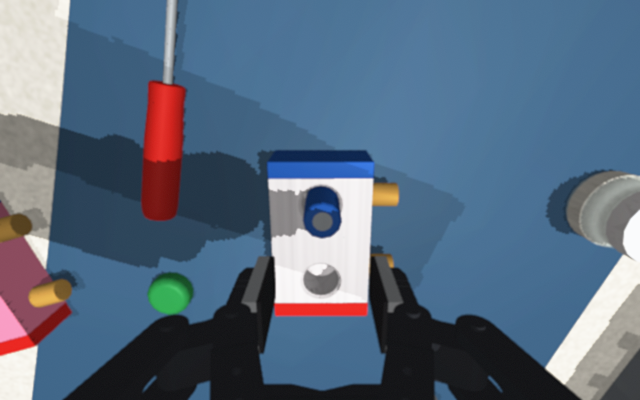

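Emit:
{"op": "play_rows", "data": {
  "commands": [
    [0.6,[-0.6,-0.05,0],[0,0,0]],
    [0.6,[-0.95,-0.09,0],[0,0,0]],
    [0.6,[-0.95,-0.09,0.05],[0,0,0]],
    [0.6,[-0.95,-0.09,0.05],[0,0,0]],
    [0.6,[-0.95,-0.09,0.05],[0,0,0]],
    [0.6,[-0.95,-0.09,0.05],[0,0,0]],
    [0.6,[-0.95,-0.09,0.05],[0,0,0]],
    [0.6,[-0.6,-0.05,0],[0,0,0]],
    [0.6,[-0.25,-0.02,0],[0,0,0]],
    [0.6,[0,0,0],[0,0,0]],
    [0.6,[0,0,0],[0,0,0]]
  ]
}}

```text
clock: 10.85
ee_pos: [0.5955, -0.3207, 0.1212]
tcp_rot: [-179.9, -0.1, 108.6]
contact_force: [-0.2, 0.6, -0.1]
grip_width: 0.601
```

```bash
python3 - <<'E'
from fit import *
p,d,K,T=snap('wrist','w7'); W=cloud(d,K,T)
print(cyl(W,(.596,-.322),.012,.012,.054),topc(W,(.596,-.322),.06))
E
python3 to.py .596 -.322 .043 108.55
```

```text
(array([ 0.59587836, -0.32214087]), 657, np.float64(0.0001745928636366842)) (array([ 0.59551116, -0.32104721,  0.05901091]), 1108)
t 10.9 pos [ 0.5957 -0.3204  0.1216] rot [-1.7995e+02 -9.0000e-02  1.0860e+02] F [-0.2  0.1  0. ] w 0.602
shift units(total) [-0.044 -0.003  1.966]
turn about z units 0.01232252574517645
shift at that yaw [-0.041 -0.005  1.966]
```

View pics/w7.png

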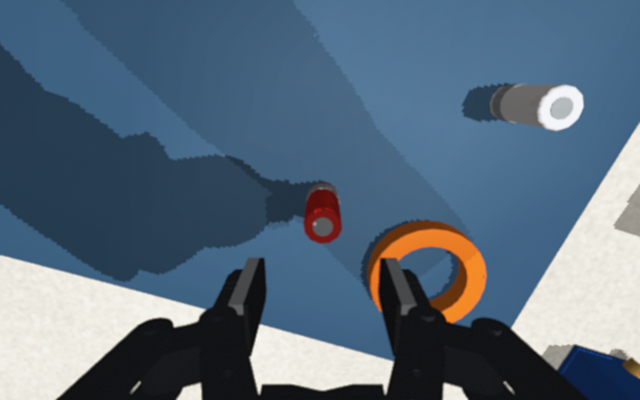

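Emit:
{"op": "play_rows", "data": {
  "commands": [
    [0.5,[-0.04,0,0.5],[0,0,0]],
    [0.5,[0,0,0.7],[0,0,0]],
    [0.5,[0,0,0.55],[0,0,0]],
    [0.5,[0,0,0.2],[0,0,0]],
    [0.5,[0,0,0],[0,0,0]],
    [0.4,[0,0,0],[0,0,0]],
    [0.2,[0,0,0],[0,0,0]],
    [0,[0,0,0],[0,0,0]],
    [0,[0,0,0],[0,0,0]],
    [0,[0,0,0],[0,0,0]]
  ]
}}

```text
clock: 11.9
ee_pos: [0.5978, -0.324, 0.0462]
tcp_rot: [179.8, 0.1, 108.5]
contact_force: [-0.0, 0.6, 5.7]
grip_width: 0.258
```

```bash
python3 to.py .5484 -.0976 .13 108.55
```

```text
t 11.9 pos [ 0.5978 -0.324   0.0462] rot [1.7983e+02 1.4000e-01 1.0852e+02] F [-0.   0.6  5.7] w 0.258
shift units(total) [ 5.755  0.632 -2.106]
turn about z units -0.006853348268947457
shift at that yaw [ 5.76   0.629 -2.094]
```

Emit:
{"op": "play_rows", "data": {
  "commands": [
    [0,[0,0,-0.6],[0,0,0]],
    [0,[0,0,-1],[0,0,0]],
    [0,[0.4,0.05,-0.5],[0,0,0]],
    [0,[0.8,0.1,0],[0,0,0]],
    [0,[0.9,0.1,0],[0,0,0]],
    [0,[0.9,0.1,0],[0,0,0]],
    [0,[0.9,0.1,0],[0,0,0]],
    [0,[0.9,0.1,0],[0,0,0]],
    [0,[0.5,0.08,0],[0,0,0]],
    [0,[0.2,0,0],[0,0,0]],
    [0,[0,0,0],[0,0,0]],
    [0,[0,0,0],[0,0,0]]
  ]
}}

```text
clock: 13.1
ee_pos: [0.5509, -0.1078, 0.1282]
tcp_rot: [180.0, 0.0, 108.5]
contact_force: [0.1, 0.5, -1.2]
grip_width: 0.253
```

```bash
python3 - <<'E'
from fit import *
p,d,K,T=snap('wrist','w8'); W=cloud(d,K,T)
from station import get_obs
e=get_obs()['ee_pos']; z=e[2]
print(e,cyl(W,e[:2],.012,z-.04,z+.01,.02))
m=(np.hypot(W[...,0]-e[0],W[...,1]-e[1])<.02)&(W[...,2]>z-.06); print(W[m][:,2].min())
zt=.0411
m=((abs(W[...,2]-zt)<.0035)&(np.hypot(W[...,0]-.54,W[...,1]+.07)<.09)).astype(np.uint8)
E=cv2.morphologyEx(m,cv2.MORPH_GRADIENT,np.ones((3,3)))
v,u=np.nonzero(E); q=onplane(np.stack([u,v],-1),.042,K,T)
c=np.array([.5484,-.0976])
for _ in range(6):
    r=np.hypot(q[:,0]-c[0],q[:,1]-c[1]); s=q[abs(r-.0133)<.0025]
    f=least_squares(lambda a:np.hypot(s[:,0]-a[0],s[:,1]-a[1])-a[2],[*c,.0133],loss='soft_l1',f_scale=.0005); c=f.x[:2]
print(f.x,len(s),np.median(abs(f.fun)))
E
python3 to.py .5484 -.0976 .13 108.55
```

```text
[ 0.55089648 -0.10809289  0.12814181] (array([ 0.54976687, -0.10583971]), 2830, np.float64(0.00042123647777562133))
0.08177605649194536
[ 0.54834969 -0.09719084  0.01320271] 350 0.0004887477896786544
t 13.15 pos [ 0.5509 -0.1081  0.1281] rot [1.7999e+02 4.0000e-02 1.0845e+02] F [-0.8 -0.5 -1. ] w 0.256
shift units(total) [ 0.269  0.024 -0.047]
turn about z units -0.025988306111756287
shift at that yaw [ 0.269  0.024 -0.046]
```

View pics/w8.png

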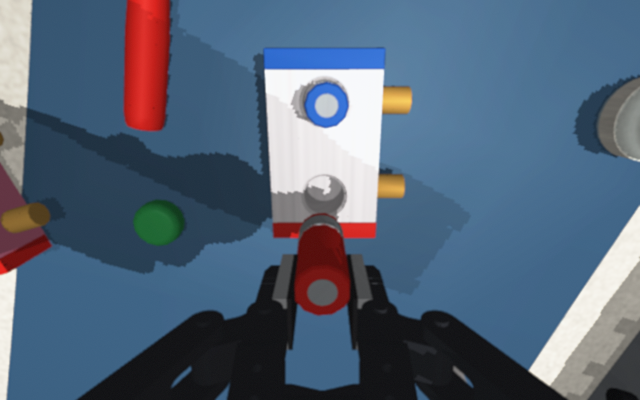

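Emit:
{"op": "play_rows", "data": {
  "commands": [
    [0,[0.11,0.02,0.2],[0,0,0]],
    [0,[0.1,0.015,0.5],[0,0,0]],
    [0,[0,0,0.2],[0,0,0]],
    [0,[0,0,0],[0,0,0]],
    [0,[0,0,0],[0,0,0]]
  ]
}}

```text
clock: 13.65
ee_pos: [0.5492, -0.0989, 0.092]
tcp_rot: [-180.0, -0.0, 108.5]
contact_force: [0.1, -1.0, -0.3]
grip_width: 0.257
```

```bash
python3 - <<'E'
from fit import *
p,d,K,T=snap('wrist','w9'); W=cloud(d,K,T)
from station import get_obs
e=get_obs()['ee_pos']; z=e[2]
print(e,cyl(W,e[:2],.012,z-.035,z+.01,.02))
cv2.imwrite('pics/w9a.png',cv2.resize(p[180:320,240:420,::-1],None,fx=4,fy=4,interpolation=cv2.INTER_CUBIC))
E
```

```text
[ 0.54968305 -0.09890986  0.09250144] (array([ 0.5483563, -0.0968571]), 2721, np.float64(0.000451335519064424))
```

View pics/w9a.png

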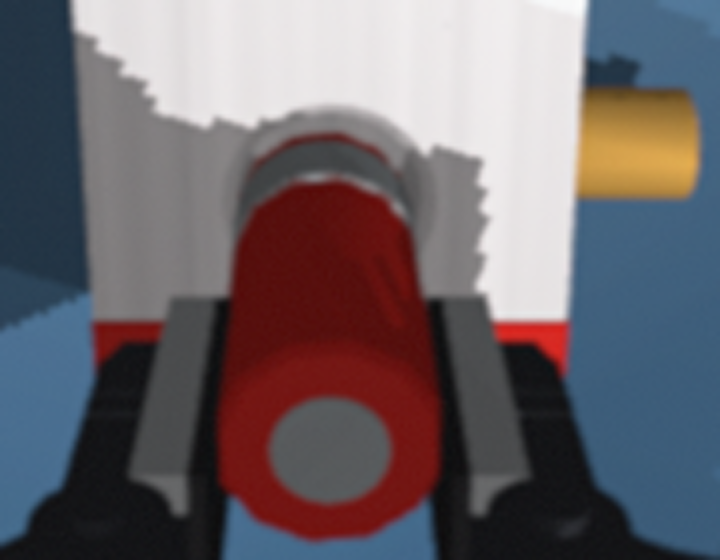

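Emit:
{"op": "play_rows", "data": {
  "commands": [
    [0,[0,0.0,0.12],[0,0,0]],
    [0,[0,0,0.12],[0,0,0]],
    [0,[0,0,0.1],[0,0,0]],
    [0,[0,0,0],[0,0,0]]
  ]
}}

```text
clock: 14.1
ee_pos: [0.5493, -0.0987, 0.078]
tcp_rot: [-180.0, 0.0, 108.5]
contact_force: [0.9, -0.8, -1.7]
grip_width: 0.26
```

Emit:
{"op": "play_rows", "data": {
  "commands": [
    [0,[0,0,0.15],[0,0,0]],
    [0,[0,0,0.15],[0,0,0]],
    [0,[0,0,0.12],[0,0,0]],
    [0,[0,0,0.06],[0,0,0]],
    [0,[0,0,0.03],[0,0,0]],
    [0,[0,0,0.02],[0,0,0]],
    [0,[0,0,0],[0,0,0]]
  ]
}}

```text
clock: 14.8
ee_pos: [0.5494, -0.0987, 0.0582]
tcp_rot: [180.0, 0.0, 108.5]
contact_force: [-1.3, -1.6, 4.6]
grip_width: 0.252
```

Emit:
{"op": "play_rows", "data": {
  "commands": [
    [0,[0,0,0.03],[0,0,0]],
    [0,[0,0,0.02],[0,0,0]],
    [0,[0,0,0],[0,0,0]]
  ]
}}

```text
clock: 15.1
ee_pos: [0.5495, -0.0989, 0.0581]
tcp_rot: [179.9, 0.1, 108.5]
contact_force: [-5.7, -1.3, 16.8]
grip_width: 0.254
```

Emit:
{"op": "play_rows", "data": {
  "commands": [
    [0.3,[0,0,0],[0,0,0]],
    [0.5,[0,0,0],[0,0,0]],
    [0.5,[0,0,-0.05],[0,0,0]],
    [0.5,[0,0,-0.3],[0,0,0]],
    [0.5,[0,0,-0.8],[0,0,0]],
    [0.5,[0,0,-0.9],[0,0,0]],
    [0.5,[0,0,-0.9],[0,0,0]],
    [0.5,[0,0,-0.9],[0,0,0]],
    [0.5,[0,0,0],[0,0,0]],
    [0.5,[0,0,0],[0,0,0]]
  ]
}}

```text
clock: 16.1
ee_pos: [0.5499, -0.0985, 0.2108]
tcp_rot: [179.8, 0.1, 108.5]
contact_force: [-0.3, -0.4, -0.2]
grip_width: 0.504
```

```bash
python3 - <<'E'
from fit import *
p,d,K,T=snap('wrist','w10'); W=cloud(d,K,T)
for c in [(.5305,-.041),(.549,-.097)]: print(cyl(W,c,.012,.047,.067,.02),topc(W,c,.072,.014,.008))
print(np.nanmedian(W[(abs(W[...,2]-.042)<.004)&(np.hypot(W[...,0]-.54,W[...,1]+.07)<.09)][:,2]))
E
python3 to.py .5031 .1365 .20 108.55
```

```text
(array([ 0.53049345, -0.04122076]), 14, np.float64(9.571262129251263e-05)) (array([ 0.5303797 , -0.04057341,  0.07119342]), 765)
(array([ 0.5478496 , -0.09717965]), 137, np.float64(0.0001315366003467964)) (array([ 0.54745322, -0.0959107 ,  0.07080984]), 668)
0.0412766929626662
t 16.15 pos [ 0.5489 -0.0984  0.2093] rot [-1.7999e+02 -1.0000e-02  1.0853e+02] F [ 0.1  0.1 -1.3] w 0.502
shift units(total) [5.931 0.779 0.233]
turn about z units -0.00588229814231056
shift at that yaw [5.931 0.782 0.232]
```

View pics/w10.png

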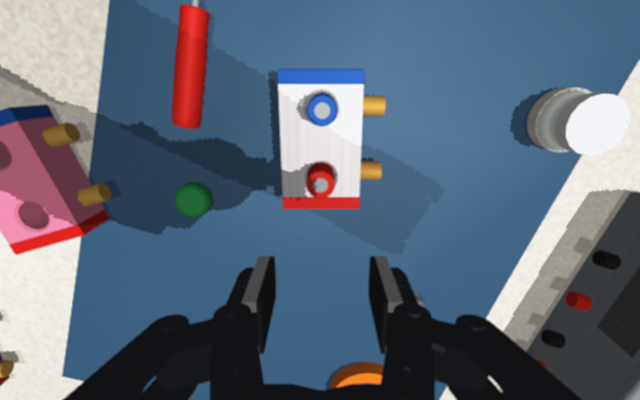

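Emit:
{"op": "play_rows", "data": {
  "commands": [
    [0.6,[0.5,0.05,0],[0,0,0]],
    [0.6,[0.9,0.12,0],[0,0,0]],
    [0.6,[0.95,0.13,0],[0,0,0]],
    [0.6,[0.95,0.13,0],[0,0,0]],
    [0.6,[0.95,0.13,0],[0,0,0]],
    [0.6,[0.95,0.13,0],[0,0,0]],
    [0.6,[0.6,0.08,0.1],[0,0,0]],
    [0.6,[0.13,0,0.1],[0,0,0.2]],
    [0.6,[0,0,0],[0,0,1]],
    [0.6,[0,0,0],[0,0,1]],
    [0.6,[0,0,0],[0,0,1]],
    [0.6,[0,0,0],[0,0,1]]
  ]
}}

```text
clock: 17.35
ee_pos: [0.5022, 0.1352, 0.1996]
tcp_rot: [-179.8, 0.1, 91.5]
contact_force: [0.5, -0.0, -0.1]
grip_width: 0.601
```

Emit:
{"op": "play_rows", "data": {
  "commands": [
    [0.6,[0,0,0],[0,0,1]],
    [0.6,[0,0,0],[0,0,1]],
    [0.6,[0,0,0],[0,0,1]],
    [0.6,[0,0,0],[0,0,1]],
    [0.6,[0,0,0],[0,0,1]],
    [0.6,[0,0,0],[0,0,1]],
    [0.6,[0,0,0],[0,0,1]],
    [0.6,[0,0,0],[0,0,1]],
    [0.6,[0,0,0],[0,0,1]],
    [0.6,[0,0,0],[0,0,1]],
    [0.6,[0,0,0],[0,0,1]],
    [0.6,[0,0,0],[0,0,1]]
  ]
}}

```text
clock: 18.55
ee_pos: [0.5022, 0.135, 0.1997]
tcp_rot: [-179.9, 0.2, 43.5]
contact_force: [-0.1, 0.2, -0.0]
grip_width: 0.599
```

Emit:
{"op": "play_rows", "data": {
  "commands": [
    [0.6,[0,0,0],[0,0,1]],
    [0.6,[0,0,0],[0,0,1]],
    [0.6,[0,0,0],[0,0,1]],
    [0.6,[0,0,0],[0,0,1]],
    [0.6,[0,0,0],[0,0,1]],
    [0.6,[0,0,0],[0,0,0]],
    [0.6,[0,0,0],[0,0,0]]
  ]
}}

```text
clock: 19.25
ee_pos: [0.5025, 0.1355, 0.2003]
tcp_rot: [-180.0, 0.1, 23.7]
contact_force: [0.2, 0.3, 0.1]
grip_width: 0.6
```

```bash
python3 - <<'E'
from fit import *
p,d,K,T=snap('wrist','w11'); W=cloud(d,K,T)
print('handle',cyl(W,(.503,.137),.010,.098,.138),topc(W,(.503,.137),.142,.012))
hs=cv2.cvtColor(p,cv2.COLOR_RGB2HSV)
m=((hs[...,0]<8)|(hs[...,0]>172))&(hs[...,1]>130)&(W[...,2]>.07)&(W[...,2]<.1)&(np.hypot(W[...,0]-.5223,W[...,1]-.1887)<.075)
v,u=np.nonzero(m);P=onplane(np.stack([u,v],-1),.084,K,T);r=np.hypot(P[:,0]-.5223,P[:,1]-.1887);Q=P[r>.046]
s=least_squares(lambda q:np.hypot(Q[:,0]-q[0],Q[:,1]-q[1])-q[2],[.5223,.1887,.055],loss='soft_l1',f_scale=.003);print('wheel',s.x,len(Q))
E
python3 to.py .5031 .1365 .126 23.8
```

```text
handle (array([0.5027782 , 0.13673743]), 595, np.float64(0.0001552986770432547)) (array([0.50440658, 0.13741055, 0.14137986]), 687)
wheel [0.52243928 0.18861446 0.05436989] 7523
t 19.3 pos [0.5027 0.1356 0.2005] rot [-1.7999e+02  1.0000e-01  2.3740e+01] F [ 0.1 -0.1  0.1] w 0.6
shift units(total) [ 0.021 -0.016  1.862]
turn about z units -0.014355282935582636
shift at that yaw [ 0.018 -0.016  1.862]
```

View pics/w11.png

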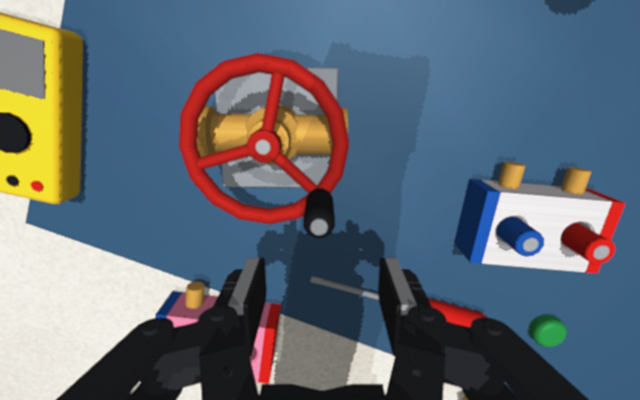

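Emit:
{"op": "play_rows", "data": {
  "commands": [
    [0.6,[0.02,-0.02,0.5],[0,0,0]],
    [0.6,[0,0,0.7],[0,0,0]],
    [0.6,[0,0,0.6],[0,0,0]],
    [0.6,[0,0,0.26],[0,0,0]],
    [0.6,[0,0,0],[0,0,0]],
    [0.4,[0,0,0],[0,0,0]],
    [0.2,[0,0,0],[0,0,0]],
    [0,[0,0,0],[0,0,0]],
    [0,[0,0,0],[0,0,0]],
    [0,[0,0,0],[0,0,0]]
  ]
}}

```text
clock: 20.3
ee_pos: [0.5047, 0.1381, 0.1206]
tcp_rot: [-180.0, -0.2, 23.7]
contact_force: [-0.0, 2.3, 5.8]
grip_width: 0.216
```

```bash
python3 to.py .5029 .1366 .118 23.8
```

```text
t 20.3 pos [0.5047 0.1381 0.1206] rot [-179.99   -0.22   23.75] F [-0.   2.3  5.8] w 0.216
shift units(total) [-0.056  0.015  0.065]
turn about z units -0.013175654655462665
shift at that yaw [-0.055  0.015  0.065]
```

Emit:
{"op": "play_rows", "data": {
  "commands": [
    [0,[-0.22,-0.285,0],[0,0,0]],
    [0,[-0.137,-0.332,0],[0,0,0]],
    [0,[-0.047,-0.356,0],[0,0,0]]
  ]
}}

```text
clock: 20.6
ee_pos: [0.474, 0.1654, 0.1206]
tcp_rot: [179.8, -0.2, 23.6]
contact_force: [0.7, -2.6, 6.0]
grip_width: 0.21
```

Emit:
{"op": "play_rows", "data": {
  "commands": [
    [0,[0.047,-0.356,0],[0,0,0]],
    [0,[0.137,-0.332,0],[0,0,0]],
    [0,[0.219,-0.285,0],[0,0,0]],
    [0,[0.285,-0.219,0],[0,0,0]],
    [0,[0.332,-0.137,0],[0,0,0]],
    [0,[0.356,-0.047,0],[0,0,0]],
    [0,[0.356,0.047,0],[0,0,0]],
    [0,[0.332,0.137,0],[0,0,0]],
    [0,[0.285,0.219,0],[0,0,0]],
    [0,[0,0,0],[0,0,0]]
  ]
}}

```text
clock: 21.6
ee_pos: [0.5529, 0.2357, 0.1208]
tcp_rot: [-179.6, -0.8, 24.5]
contact_force: [9.1, 7.6, -1.5]
grip_width: 0.212
```

```bash
cat > ang.py <<'E'
from station import get_obs
import numpy as np
o=get_obs(); e=o['ee_pos']; v=e[:2]-np.array([.5224,.1886]); print('t',round(o['clock'],2),e.round(4),'r',np.hypot(*v).round(4),'alpha',round(np.degrees(np.arctan2(v[1],v[0]))-23.8,1),'F',o['contact_force'].round(1),'tq',o['ft_torque'].round(2),'rot',o['tcp_rot'].round(2))
E
python3 ang.py; python3 -c "
from fit import *
snap('wrist','w12')"
```

```text
t 21.6 [0.5529 0.2357 0.1208] r 0.0561 alpha 33.3 F [ 9.1  7.6 -1.5] tq [ 1.44 -1.79 -0.  ] rot [-179.62   -0.76   24.52]
```

View pics/w12.png

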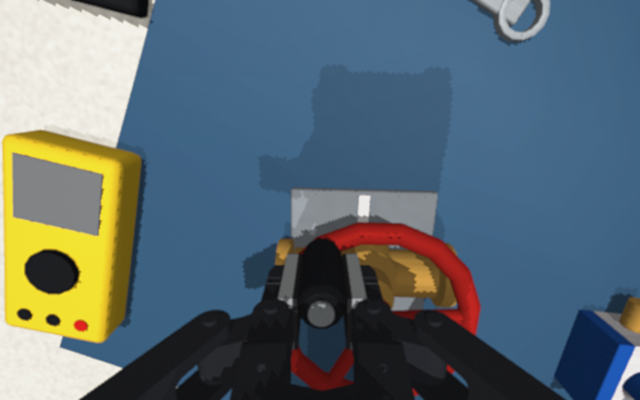

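Emit:
{"op": "play_rows", "data": {
  "commands": [
    [0,[0,0,0],[0,0,0]],
    [0,[0,0,0],[0,0,0]]
  ]
}}

```text
clock: 21.85
ee_pos: [0.5513, 0.2366, 0.1208]
tcp_rot: [-179.4, -0.7, 24.6]
contact_force: [7.8, 9.9, -2.0]
grip_width: 0.208
```

```bash
python3 ang.py
```

```text
t 21.85 [0.5513 0.2366 0.1208] r 0.0561 alpha 35.2 F [ 7.8  9.9 -2. ] tq [ 1.75 -1.65 -0.01] rot [-179.44   -0.71   24.55]
```

```bash
python3 - <<'E'
from fit import *
p,d,K,T=snap('wrist','w13'); W=cloud(d,K,T)
c=(.5513,.2366)
print('handle',cyl(W,c,.010,.125,.139,.018),topc(W,c,.142,.012))
for n in ['scene','side']:
    p,d,K,T=snap(n,n+'1')
    u,v=proj([.53,.2,.09],K,T)[0].astype(int); print(u,v)
    c=p[max(v-60,0):v+60,u-60:u+60,::-1]; cv2.imwrite(f'pics/{n}1c.png',cv2.resize(c,None,fx=4,fy=4,interpolation=cv2.INTER_CUBIC))
E
python3 ang.py
```

```text
handle (array([0.55110724, 0.2370037 ]), 1626, np.float64(0.0019251260259352532)) (array([0.55265459, 0.23639952, 0.14140505]), 1641)
400 218
315 166
t 22.0 [0.5513 0.2367 0.1208] r 0.0561 alpha 35.2 F [ 7.8  9.7 -1.4] tq [ 1.75 -1.67  0.02] rot [-179.44   -0.71   24.56]
```

View pics/scene1c.png

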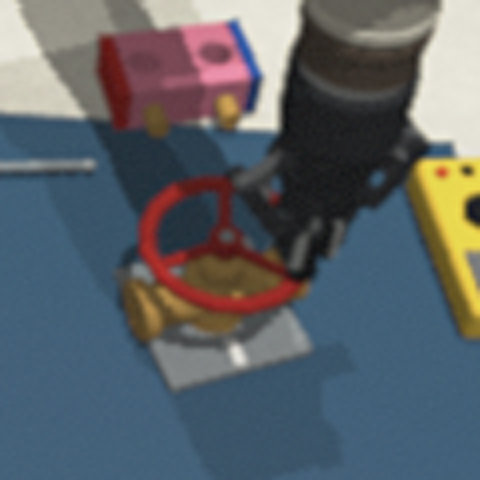

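View pics/w13.png

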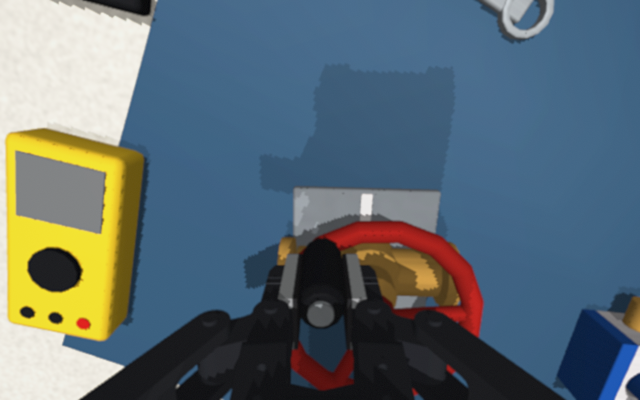

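Emit:
{"op": "play_rows", "data": {
  "commands": [
    [0,[0.082,-0.057,0],[0,0,0]],
    [0,[0,0,0],[0,0,0]]
  ]
}}

```text
clock: 22.2
ee_pos: [0.5512, 0.2371, 0.1207]
tcp_rot: [-179.7, -0.3, 24.5]
contact_force: [4.2, 1.9, 4.5]
grip_width: 0.212
```

```bash
python3 ang.py
```

```text
t 22.2 [0.5512 0.2371 0.1207] r 0.0564 alpha 35.4 F [4.2 1.9 4.5] tq [ 0.3  -0.75  0.03] rot [-179.67   -0.33   24.48]
```

Emit:
{"op": "play_rows", "data": {
  "commands": [
    [0,[0.12,0.208,0],[0,0,0]],
    [0,[0,0,0],[0,0,0]]
  ]
}}

```text
clock: 22.4
ee_pos: [0.5596, 0.231, 0.1207]
tcp_rot: [-179.7, -0.4, 24.4]
contact_force: [4.7, 1.9, 4.6]
grip_width: 0.211
```

```bash
python3 ang.py
```

```text
t 22.4 [0.5596 0.231  0.1207] r 0.0564 alpha 24.9 F [4.7 1.9 4.6] tq [ 0.15 -0.98  0.01] rot [-179.68   -0.38   24.45]
```

Emit:
{"op": "play_rows", "data": {
  "commands": [
    [0,[0.1,0.225,0],[0,0,0]],
    [0,[0,0,0],[0,0,0]]
  ]
}}

```text
clock: 22.6
ee_pos: [0.5668, 0.2235, 0.1207]
tcp_rot: [-179.7, -0.3, 24.4]
contact_force: [4.5, -0.4, 6.4]
grip_width: 0.211
```

```bash
python3 ang.py
```

```text
t 22.6 [0.5668 0.2235 0.1207] r 0.0564 alpha 14.4 F [ 4.5 -0.4  6.4] tq [-0.22 -0.86 -0.03] rot [-179.75   -0.31   24.42]
```

Emit:
{"op": "play_rows", "data": {
  "commands": [
    [0,[0.05,0.15,0],[0,0,0]],
    [0,[0,0,0],[0,0,0]]
  ]
}}

```text
clock: 22.8
ee_pos: [0.5701, 0.2188, 0.1206]
tcp_rot: [-179.7, -0.2, 24.4]
contact_force: [1.1, -0.0, 7.7]
grip_width: 0.21
```

```bash
python3 ang.py
```

```text
t 22.8 [0.5701 0.2188 0.1206] r 0.0564 alpha 8.5 F [ 1.1 -0.   7.7] tq [-0.34 -0.43 -0.02] rot [-179.7    -0.21   24.42]
```

Emit:
{"op": "play_rows", "data": {
  "commands": [
    [0,[0.01,0.1,0],[0,0,0]],
    [0,[0,0,0],[0,0,0]]
  ]
}}

```text
clock: 23.0
ee_pos: [0.5718, 0.2156, 0.1206]
tcp_rot: [-179.7, -0.2, 24.4]
contact_force: [1.5, 1.5, 7.0]
grip_width: 0.214
```

```bash
python3 ang.py
```

```text
t 23.0 [0.5718 0.2156 0.1206] r 0.0563 alpha 4.9 F [1.5 1.5 7. ] tq [-0.08 -0.41 -0.01] rot [-179.66   -0.21   24.44]
```

Emit:
{"op": "play_rows", "data": {
  "commands": [
    [0,[0,0.1,0],[0,0,0]],
    [0,[0,0,0],[0,0,0]]
  ]
}}

```text
clock: 23.2
ee_pos: [0.5736, 0.212, 0.1206]
tcp_rot: [-179.7, -0.2, 24.4]
contact_force: [1.7, 1.1, 7.9]
grip_width: 0.213
```

```bash
python3 ang.py
```

```text
t 23.2 [0.5736 0.212  0.1206] r 0.0563 alpha 0.8 F [1.7 1.1 7.9] tq [-0.07 -0.42  0.03] rot [-179.67   -0.23   24.44]
```

Emit:
{"op": "play_rows", "data": {
  "commands": [
    [0,[0,0.06,0],[0,0,0]],
    [0,[0,0,0],[0,0,0]]
  ]
}}

```text
clock: 23.4
ee_pos: [0.5739, 0.2113, 0.1206]
tcp_rot: [-179.5, -0.2, 24.5]
contact_force: [0.2, 4.7, 7.5]
grip_width: 0.211
```

```bash
python3 ang.py
```

```text
t 23.4 [0.5739 0.2113 0.1206] r 0.0563 alpha -0.1 F [0.2 4.7 7.5] tq [ 0.64 -0.06 -0.04] rot [-179.49   -0.23   24.49]
```

Emit:
{"op": "play_rows", "data": {
  "commands": [
    [0,[0,0.06,0],[0,0,0]],
    [0,[0,0,0],[0,0,0]]
  ]
}}

```text
clock: 23.6
ee_pos: [0.5741, 0.2111, 0.1206]
tcp_rot: [-179.2, -0.2, 24.6]
contact_force: [-1.6, 8.8, 7.9]
grip_width: 0.213
```

```bash
python3 ang.py
```

```text
t 23.6 [0.5741 0.2111 0.1206] r 0.0563 alpha -0.3 F [-1.6  8.8  7.9] tq [ 1.58  0.35 -0.  ] rot [-179.25   -0.23   24.58]
```

Emit:
{"op": "play_rows", "data": {
  "commands": [
    [0,[0,0.08,0],[0,0,0]],
    [0,[0,0,0],[0,0,0]],
    [0,[0,0,0],[0,0,0]]
  ]
}}

```text
clock: 23.9
ee_pos: [0.5741, 0.2108, 0.1206]
tcp_rot: [-179.0, -0.2, 24.7]
contact_force: [-5.7, 14.9, 8.4]
grip_width: 0.208
```

```bash
python3 ang.py
```

```text
t 23.9 [0.5741 0.2108 0.1206] r 0.0563 alpha -0.5 F [-5.7 14.9  8.4] tq [2.87 0.96 0.02] rot [-178.96   -0.23   24.71]
```

The wheel is closed: α stayed at about -0.3° while the tangential push rose from 4 to 16 N. Now I unload and back off anticlockwise.

Emit:
{"op": "play_rows", "data": {
  "commands": [
    [0,[0,-0.18,0],[0,0,0]],
    [0,[-0.047,-0.356,0],[0,0,0]],
    [0,[-0.137,-0.332,0],[0,0,0]],
    [0,[-0.219,-0.285,0],[0,0,0]],
    [0,[-0.285,-0.219,0],[0,0,0]],
    [0,[-0.332,-0.137,0],[0,0,0]],
    [0,[-0.356,-0.047,0],[0,0,0]],
    [0,[0,0,0],[0,0,0]]
  ]
}}

```text
clock: 24.7
ee_pos: [0.4971, 0.2376, 0.1205]
tcp_rot: [-178.9, 0.1, 25.0]
contact_force: [-10.2, 10.0, 9.3]
grip_width: 0.215
```

```bash
python3 ang.py
```

```text
t 24.7 [0.4971 0.2376 0.1205] r 0.0551 alpha 93.5 F [-10.2  10.    9.3] tq [ 1.73  1.71 -0.01] rot [-1.7892e+02  1.5000e-01  2.5040e+01]
```

```bash
cat > nxt.py <<'E'
# propose rows: from measured alpha, go n steps of s deg ccw; unload force first
import sys,numpy as np
from station import get_obs
o=get_obs(); C=np.array([.5224,.1886]); v=o['ee_pos'][:2]-C
psi=np.deg2rad(o['tcp_rot'][2]); B=np.array([[np.cos(psi),np.sin(psi)],[np.sin(psi),-np.cos(psi)]]) # rows: tool x,y in world
th=np.arctan2(v[1],v[0]); n=int(sys.argv[1]); s=np.deg2rad(float(sys.argv[2]))
u=np.array([np.cos(th),np.sin(th)]); F=o['contact_force'][:2]; Fr=F@u; t=np.array([-u[1],u[0]])
print('r',np.hypot(*v).round(4),'alpha',round(np.degrees(th)-23.8,1),'Frad',Fr.round(1),'Ftan(ccw)',(F@t).round(1))
un=u*Fr/2200.; 
P=[.055*np.array([np.cos(th+k*s),np.sin(th+k*s)]) for k in range(n+1)]
for k in range(n):
    print((B@(P[k+1]-P[k]+ (un/2 if k<2 else 0))/.04).round(3).tolist())
E
python3 nxt.py 6 15
python3 - <<'E'
import numpy as np
from scipy.optimize import least_squares
Q=np.array([[.5739,.2113],[.4971,.2376],[.5513,.2369],[.474,.1654],[.5047,.1381],[.5668,.2235]])
s=least_squares(lambda q:np.hypot(*(Q-q[:2]).T)-.055,[.5224,.1886]);print(s.x,s.fun.round(4))
s=least_squares(lambda q:np.hypot(*(Q-q[:2]).T)-q[2],[.5224,.1886,.055]);print(s.x,s.fun.round(4))
E
```

```text
r 0.0551 alpha 93.5 Frad 13.6 Ftan(ccw) 4.5
[-0.357, -0.016]
[-0.329, 0.073]
[-0.276, 0.23]
[-0.207, 0.293]
[-0.124, 0.337]
[-0.033, 0.357]
[0.52350384 0.1895205 ] [-0.0001 -0.0001 -0.0001  0.0001 -0.0002  0.    ]
[0.52349529 0.18956241 0.05491459] [-0.     -0.0001 -0.      0.0002 -0.0001  0.0001]
```

```bash
sed -i 's/\.5224,\.1886/.5235,.1895/; s/23\.8/23.3/' ang.py nxt.py; python3 ang.py; python3 nxt.py 6 15
```

```text
t 24.7 [0.4971 0.2376 0.1205] r 0.0548 alpha 95.4 F [-10.2  10.    9.3] tq [ 1.73  1.71 -0.01] rot [-1.7892e+02  1.5000e-01  2.5040e+01]
r 0.0548 alpha 95.4 Frad 13.7 Ftan(ccw) 4.2
[-0.357, -0.008]
[-0.327, 0.081]
[-0.27, 0.236]
[-0.2, 0.298]
[-0.116, 0.34]
[-0.024, 0.358]
```

Emit:
{"op": "play_rows", "data": {
  "commands": [
    [0,[-0.357,-0.01,0],[0,0,0]],
    [0,[-0.327,0.08,0],[0,0,0]],
    [0,[-0.27,0.236,0],[0,0,0]],
    [0,[-0.2,0.3,0],[0,0,0]],
    [0,[-0.116,0.34,0],[0,0,0]],
    [0,[-0.024,0.358,0],[0,0,0]],
    [0,[0,0,0],[0,0,0]]
  ]
}}

```text
clock: 25.4
ee_pos: [0.4761, 0.162, 0.1204]
tcp_rot: [-179.7, 0.1, 24.7]
contact_force: [-4.7, -5.8, 17.0]
grip_width: 0.214
```

```bash
python3 ang.py; python3 nxt.py 6 15
```

```text
t 25.4 [0.4761 0.162  0.1204] r 0.0548 alpha -173.2 F [-4.7 -5.8 17. ] tq [-1.4   0.99 -0.05] rot [-1.7974e+02  8.0000e-02  2.4690e+01]
r 0.0548 alpha -173.2 Frad 7.0 Ftan(ccw) 2.7
[0.041, 0.354]
[0.129, 0.321]
[0.245, 0.263]
[0.304, 0.19]
[0.343, 0.105]
[0.359, 0.013]
```

Emit:
{"op": "play_rows", "data": {
  "commands": [
    [0,[0.041,0.354,-0.03],[0,0,0]],
    [0,[0.129,0.321,-0.02],[0,0,0]],
    [0,[0.245,0.263,0],[0,0,0]],
    [0,[0.304,0.19,0],[0,0,0]],
    [0,[0.343,0.105,0],[0,0,0]],
    [0,[0.359,0.013,0],[0,0,0]],
    [0,[0,0,0],[0,0,0]]
  ]
}}

```text
clock: 26.1
ee_pos: [0.5531, 0.1437, 0.1206]
tcp_rot: [-179.6, -0.3, 24.8]
contact_force: [4.7, -0.7, 3.1]
grip_width: 0.211
```

```bash
python3 ang.py; python3 nxt.py 7 15
```

```text
t 26.1 [0.5531 0.1437 0.1206] r 0.0545 alpha -80.4 F [ 4.7 -0.7  3.1] tq [-0.57 -1.01 -0.03] rot [-179.63   -0.33   24.78]
r 0.0545 alpha -80.4 Frad 3.1 Ftan(ccw) 3.6
[0.348, -0.079]
[0.311, -0.165]
[0.251, -0.257]
[0.176, -0.313]
[0.089, -0.348]
[-0.004, -0.359]
[-0.097, -0.346]
```

Emit:
{"op": "play_rows", "data": {
  "commands": [
    [0,[0.348,-0.079,0],[0,0,0]],
    [0,[0.311,-0.165,0],[0,0,0]],
    [0,[0.251,-0.257,0],[0,0,0]],
    [0,[0.176,-0.313,0],[0,0,0]],
    [0,[0.089,-0.348,0],[0,0,0]],
    [0,[-0.004,-0.359,0],[0,0,0]],
    [0,[-0.097,-0.346,0],[0,0,0]],
    [0,[0,0,0],[0,0,0]]
  ]
}}

```text
clock: 26.9
ee_pos: [0.5562, 0.2336, 0.1207]
tcp_rot: [-179.1, -0.1, 25.0]
contact_force: [2.6, 7.8, -0.5]
grip_width: 0.212
```

```bash
python3 ang.py; python3 nxt.py 7 15
```

```text
t 26.9 [0.5562 0.2336 0.1207] r 0.0549 alpha 30.1 F [ 2.6  7.8 -0.5] tq [ 1.3  -0.59 -0.05] rot [-1.7914e+02 -1.3000e-01  2.5010e+01]
r 0.0549 alpha 30.1 Frad 7.8 Ftan(ccw) 2.6
[-0.171, -0.312]
[-0.24, -0.247]
[-0.328, -0.147]
[-0.354, -0.057]
[-0.357, 0.037]
[-0.335, 0.128]
[-0.291, 0.21]
```

Total is now about 390° (1 turn + 30°). Continuing.

Emit:
{"op": "play_rows", "data": {
  "commands": [
    [0,[-0.171,-0.312,0],[0,0,0]],
    [0,[-0.24,-0.247,0],[0,0,0]],
    [0,[-0.328,-0.147,0],[0,0,0]],
    [0,[-0.354,-0.057,0],[0,0,0]],
    [0,[-0.357,0.037,0],[0,0,0]],
    [0,[-0.335,0.128,0],[0,0,0]],
    [0,[-0.291,0.21,0],[0,0,0]],
    [0,[0,0,0],[0,0,0]]
  ]
}}

```text
clock: 27.7
ee_pos: [0.4709, 0.2055, 0.1206]
tcp_rot: [-179.4, 0.5, 25.0]
contact_force: [-8.0, -1.1, 8.4]
grip_width: 0.208
```

```bash
python3 ang.py; python3 nxt.py 7 15
```

```text
t 27.7 [0.4709 0.2055 0.1206] r 0.055 alpha 139.8 F [-8.  -1.1  8.4] tq [-0.31  1.47 -0.02] rot [-179.38    0.48   24.97]
r 0.055 alpha 139.8 Frad 7.4 Ftan(ccw) 3.4
[-0.234, 0.268]
[-0.15, 0.311]
[-0.027, 0.358]
[0.066, 0.353]
[0.155, 0.324]
[0.234, 0.272]
[0.296, 0.202]
```

Emit:
{"op": "play_rows", "data": {
  "commands": [
    [0,[-0.234,0.268,0],[0,0,0]],
    [0,[-0.15,0.311,0],[0,0,0]],
    [0,[-0.027,0.358,0],[0,0,0]],
    [0,[0.066,0.353,0],[0,0,0]],
    [0,[0.155,0.324,0],[0,0,0]],
    [0,[0.234,0.272,0],[0,0,0]],
    [0,[0.296,0.202,0],[0,0,0]],
    [0,[0,0,0],[0,0,0]]
  ]
}}

```text
clock: 28.5
ee_pos: [0.5266, 0.1351, 0.1206]
tcp_rot: [-179.7, -0.2, 24.8]
contact_force: [4.2, -5.7, 5.2]
grip_width: 0.206
```

```bash
python3 ang.py; python3 nxt.py 6 15
```

```text
t 28.5 [0.5266 0.1351 0.1206] r 0.0545 alpha -110.0 F [ 4.2 -5.7  5.2] tq [-1.39 -0.84 -0.03] rot [-179.73   -0.2    24.81]
r 0.0545 alpha -110.0 Frad 5.9 Ftan(ccw) 3.8
[0.336, 0.118]
[0.347, 0.025]
[0.345, -0.099]
[0.308, -0.185]
[0.25, -0.258]
[0.174, -0.314]
```

Emit:
{"op": "play_rows", "data": {
  "commands": [
    [0,[0.336,0.118,0],[0,0,0]],
    [0,[0.347,0.025,0],[0,0,0]],
    [0,[0.345,-0.099,0],[0,0,0]],
    [0,[0.308,-0.185,0],[0,0,0]],
    [0,[0.25,-0.258,0],[0,0,0]],
    [0,[0,0,0],[0,0,0]]
  ]
}}

```text
clock: 29.1
ee_pos: [0.5774, 0.1808, 0.1207]
tcp_rot: [-179.4, -0.4, 25.0]
contact_force: [6.2, 2.4, 2.0]
grip_width: 0.209
```

```bash
python3 ang.py; python3 nxt.py 4 7
```

```text
t 29.1 [0.5774 0.1808 0.1207] r 0.0546 alpha -32.4 F [6.2 2.4 2. ] tq [ 0.08 -1.46 -0.07] rot [-179.39   -0.41   25.02]
r 0.0546 alpha -32.4 Frad 5.8 Ftan(ccw) 3.3
[0.113, -0.126]
[0.095, -0.135]
[0.048, -0.161]
[0.028, -0.166]
```

Emit:
{"op": "play_rows", "data": {
  "commands": [
    [0,[0.113,-0.126,0],[0,0,0]],
    [0,[0.095,-0.135,0],[0,0,0]],
    [0,[0.048,-0.161,0],[0,0,0]],
    [0,[0,0,0],[0,0,0]],
    [0,[0,0,0],[0,0,0]]
  ]
}}

```text
clock: 29.6
ee_pos: [0.5771, 0.2005, 0.1207]
tcp_rot: [-179.3, -0.2, 25.0]
contact_force: [5.8, 2.5, 1.8]
grip_width: 0.21
```

```bash
python3 ang.py; python3 nxt.py 2 4
```

```text
t 29.6 [0.5771 0.2005 0.1207] r 0.0548 alpha -11.7 F [5.8 2.5 1.8] tq [ 0.27 -1.25 -0.04] rot [-179.28   -0.24   25.04]
r 0.0548 alpha -11.7 Frad 6.1 Ftan(ccw) 1.2
[0.053, -0.086]
[0.046, -0.087]
```

Emit:
{"op": "play_rows", "data": {
  "commands": [
    [0,[0.045,-0.09,0],[0,0,0]],
    [0,[0.035,-0.09,0],[0,0,0]],
    [0,[0.01,-0.075,0],[0,0,0]],
    [0,[0,0,0],[0,0,0]],
    [0,[0,0,0],[0,0,0]]
  ]
}}

```text
clock: 30.1
ee_pos: [0.5741, 0.2108, 0.1207]
tcp_rot: [-179.2, -0.0, 25.0]
contact_force: [0.6, 1.9, 4.8]
grip_width: 0.212
```

```bash
python3 ang.py; python3 nxt.py 1 1
```

```text
t 30.1 [0.5741 0.2108 0.1207] r 0.0549 alpha -0.5 F [0.6 1.9 4.8] tq [ 0.05 -0.39 -0.04] rot [-1.7923e+02 -2.0000e-02  2.5050e+01]
r 0.0549 alpha -0.5 Frad 1.3 Ftan(ccw) 1.5
[0.008, -0.024]
```

Emit:
{"op": "play_rows", "data": {
  "commands": [
    [0,[0,-0.012,0],[0,0,0]],
    [0,[0,0,0],[0,0,0]],
    [0,[0,0,0],[0,0,0]]
  ]
}}

```text
clock: 30.4
ee_pos: [0.5741, 0.2109, 0.1207]
tcp_rot: [-179.3, -0.0, 25.0]
contact_force: [0.7, 1.1, 5.2]
grip_width: 0.21
```

```bash
python3 ang.py; python3 - <<'E'
from fit import *
p,d,K,T=snap('wrist','w14'); W=cloud(d,K,T); print('handle top',topc(W,(.574,.211),.142,.013))
p,d,K,T=snap('scene','scene2'); cv2.imwrite('pics/scene2c.png',cv2.resize(p[150:310,180:480,::-1],None,fx=2.6,fy=2.6,interpolation=cv2.INTER_CUBIC))
W=cloud(d,K,T)
for n,c in dict(blue=(.5305,-.041),red=(.548,-.097),spare=(.6966,-.2145)).items(): print(n,topc(W,c,.072 if n!='spare' else .06,.014,.006))
E
python3 ang.py
```

```text
t 30.4 [0.5741 0.2109 0.1207] r 0.0549 alpha -0.4 F [0.7 1.1 5.2] tq [-0.01 -0.48  0.04] rot [-1.7927e+02 -2.0000e-02  2.5020e+01]
handle top (array([0.57527917, 0.2103747 , 0.14141585]), 1677)
blue (array([ 0.53474939, -0.03970114,  0.07237109]), 48)
red (array([ 0.55181584, -0.09596382,  0.07190066]), 51)
spare (array([ 0.69907657, -0.21322204,  0.06049706]), 73)
t 30.5 [0.5741 0.2108 0.1206] r 0.0549 alpha -0.4 F [1.9 1.  5.8] tq [-0.07 -0.49 -0.01] rot [-1.7927e+02 -2.0000e-02  2.5020e+01]
```

View pics/scene2c.png

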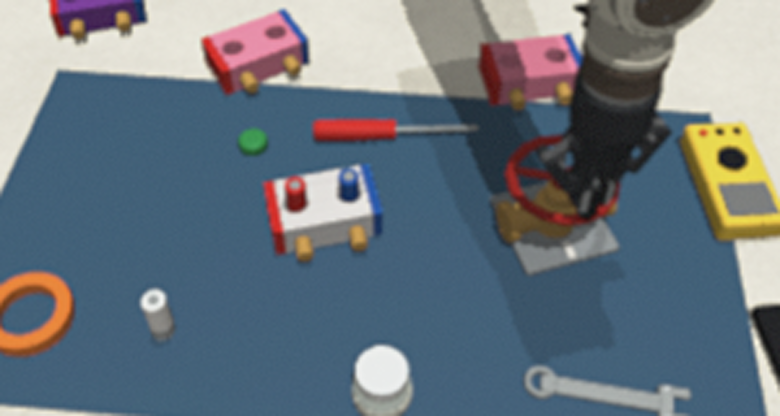

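View pics/w14.png

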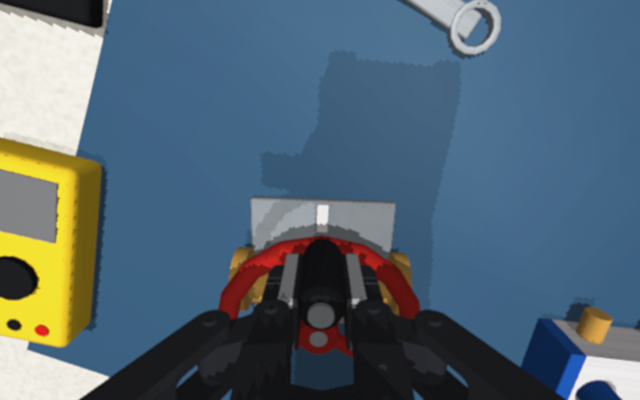

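Emit:
{"op": "play_rows", "data": {
  "commands": [
    [0,[0,-0.012,0],[0,0,0]],
    [0,[0,0,0],[0,0,0]],
    [0,[0,0,0],[0,0,0]]
  ]
}}

```text
clock: 30.8
ee_pos: [0.5741, 0.2109, 0.1207]
tcp_rot: [-179.3, -0.0, 25.0]
contact_force: [2.1, 0.2, 5.1]
grip_width: 0.21
```

```bash
python3 ang.py; python3 -c "
from station import get_obs,hand_in
print(get_obs()['qvel'].round(2)); print(hand_in())"
```

```text
t 30.8 [0.5741 0.2109 0.1207] r 0.0549 alpha -0.4 F [2.1 0.2 5.1] tq [-0.21 -0.59  0.06] rot [-1.7931e+02 -2.0000e-02  2.5000e+01]
[ 0.04  0.03  0.04  0.08 -0.01  0.  ]
the job is handed in; nothing more can be done
None
```

The job is done and handed in at 30.8 s; no verdict was reported. Both cartridges are home, and the valve wheel is backed off two full turns from closed with the handle still gripped.

- **Cartridges:** the blue one is in the bore at the block's blue end and the red one at the red end. Their tops measure about 30 mm above the block, and each pushed back when it reached the bore floor (about 9 N for blue, 17 N for red).
- **Closing the wheel:** I turned it clockwise until it stopped moving while the push rose to about 16 N.
- **Backing off:** I tracked the angle through two full turns anticlockwise. The wheel ended about 0.4° short of the angle where it first touched the stop. That is within my measuring accuracy of about 0.5°. Two last nudges to close that gap did not move the wheel.
- **Final state:** the arm was at rest, and the wrist picture shows the handle above the white mark. The last scene picture shows nothing else displaced; of the other objects I only measured the spare cartridge, within about 1 mm of its first reading from that camera.
- **Disagreements:** the first wheel-centre estimate from the scene and side cameras was several mm off. The wrist camera's estimate was about 1.4 mm off the circle the tool actually traced. I used the traced circle for the final angle.

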